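# Seat the scale pan, then hold the push gauge on its test mark

### The arm

A 7-joint arm with a two-finger parallel gripper is mounted at the origin on the work surface. World frame = base frame: x ahead of the robot, y to its left, z up, the work surface at z = 0. Lengths are in m, angles in rad, forces in N, time in s.
With the tool pointing down it reaches from about 0.35 to 0.9 m from the base axis. Payload 8.1 kg.
Tool frame: the origin (TCP) lies midway between the tips of the shut fingers; the grasp point (between the pads) lies 19 mm behind it; x points along the fingers, z is the direction in which the jaws open and shut, and the axes are right-handed (so a half turn about x gives the same grasp; the last joint's range is limited). The gripper opens to 85 mm and grips with 20 to 120 N. Pads are 22 mm wide; open, the fingers measure 114 mm over their backs; the gripper's body (76 mm by 85 mm) begins 54 mm behind the grasp point. The pads swing forward as they close: fully open they stand 13 mm farther back than shut.
Start: joints at [1.163, 0.434, 0.025, 1.573, -0.012, 1.134, -0.075], TCP at [0.188, -0.596, 0.206] pointing down, gripper open.
Joint ranges: [-2.62, 2.62], [-0.44, 2.09], [-1.27, 1.32], [0.08, 2.57], [-1.32, 4.46], [0.12, 2], [-2.74, 2.74]. Speed limits (rad/s): [2.22, 2.22, 3.01, 3.01, 3.14, 3.14, 3.14].

### API

Orientations are given as a unit quaternion [x, y, z, w].
In Python, from workcell import status, viewer, ctrl gives the robot as it stands.
- The arm moves only by the shell command python3 -m inch 'ROWS' [FORCE]. ROWS is JSON, a list of rows, each an object of numbers: "fingers": the closure, from 0 (fully open) to 1 (shut); "dx", "dy", "dz": the shift along the tool's x, y, z as a fraction of full scale; "spin": the turn about the tool's x as a fraction of full scale. A call has 1 to 12 rows; each row is the pose to reach, as a shift and turn from the pose commanded when the call began, along the tool's axes at that moment; what a row does not reach only later rows make up. Full scale, the value 1, is 150 mm for a shift and 120 degrees for a turn. A row lasts 1/10 s, in which the tool goes at most 50 mm and 8.59 degrees, less where a joint would pass 70% of its speed; a pose out of reach is approached as far as the arm can. A call with a number of a shift or a turn outside -1 to 1 is refused whole. A call with a gripper value outside its range is refused whole. The fingers move at their own pace and stop on an object; FORCE is the grip in N (left out, the last holds). Time passes only in rows, so rows that repeat a pose let the fingers close. It gives the time, the measured TCP pose, the force and the opening at its end, in the units of the state.
- status.get_obs(): the state, without advancing time (a new reading comes with each control period).
- viewer.snapshot(name): name is "side" or "top"; returns the picture (400x640x3 uint8, red, green, blue); there is no depth.
- viewer.camera_model(name): a dict with "K" (3x3 intrinsics, pixels), "R" (3x3) and "t" (3): a world point X has camera coordinates R X + t. Camera axes: x right, y down, z forward; pixel columns grow to the right and rows downward; lengths in m; the calibration is good to about 2 mm. A picture is of the moment at which its call begins. camera_model takes no time and is no camera call.
- ctrl.finish_job(): hands the job in, once; it reports no verdict.
The state is a dict: "t": time; "joint_positions": joint angles; "qd": joint speeds; "joint_efforts": joint torques, N m; "position": TCP position; "tcp_rot": TCP orientation; "wrist_force": force on the tool from outside, world axes, zero at the start; "moment": the same for the moment, N m; "grip_width": finger opening in m.
Only numpy, scipy, OpenCV 4.12 (cv2) and the standard library are available. Lean on these libraries where they do the work, as an engineer would, in place of code of your own. Each camera call takes 0.05 s, during which the arm holds its last target.

### The job

We are checking the bakery's bench scale at its off-centre test spot. First press the weighing pan, which is sitting proud, fully down onto the scale; then take the push gauge out of its leaning stand and hold it upright, its foot inside the ring marked on the pan, pushing lightly so that the sprung plunger is about half way in, never hard enough to bottom it. Finish while still holding the gauge there, and leave the weight, seed jar, loaf and scraper where they are.

Things in the scene. Friction and masses are not known exactly. Their poses are not given: they have to be found in the camera images.
- scale: Bench scale fixed to the counter: white housing 260 mm (its x) by 240 mm (its y), top at 60 mm; a dark display on the side that faces its -x. Origin on the counter under the centre of the housing; z up. It carries the pan.
- pan (a joint): How far (m) the pan is pushed down: 0 = proud, 0.008 = fully seated on a firm stop; starts at 0 to 0.0025. A stiff fit: takes about 8 N to move, stays where left. The pan is a flat level steel plate 200 mm (scale x) by 236 mm (scale y), centred 25 mm to +x of the scale's origin; its top is 85 mm above the counter at 0, 77 mm when seated.
- pan_middle (a point): Centre of the pan's flat top surface; moves with the pan. Axes as the scale's.
- pan_mark (a point): Centre of the thin dark ring (36 mm across, flush, the only mark) on the pan's top surface, 45 mm to -x and 60 mm to -y of the pan's centre in the scale's axes; moves with the pan.
- stand: Stand fixed to the counter: dark base plate 120 x 90 x 12 mm with a rectangular aluminium socket (outside about 40 x 34 mm, 1.5-2 mm play round the gauge) whose axis leans 0.26 rad (15 degrees) from vertical, top towards the stand's own -x; rim 35 mm along that axis from the seat, at most 95 mm above the counter. Origin on the counter under the base's centre, z up.
- stand_seat (a point): Middle of the ledge inside the socket on which the gauge's housing rests, 55 mm straight above the stand's origin.
- gauge: Push gauge, 0.15-0.33 kg: grey flat-sided housing 30 mm (its x) by 24 mm (y) by 100 mm (z), small dark display on +x face, 4 mm button on top. Origin: centre of the housing's underside; z points away from the plunger. Starts in the stand's socket, axes along the socket's; lower 35 mm inside, upper 65 mm free to grip across the 24 mm. Draw it out 75 mm or more along its z to clear the socket.
- plunger (a joint): How far (m) the gauge's plunger is pushed in: 0 = fully out, 0.012 = bottomed. Spring: 1 N at 0, rising 0.5 N per mm, so 4 N at half stroke.
- gauge_tip (a point): Centre of the flat underside of the plunger's foot (steel disc 14 mm across on an 8 mm rod), on the housing's axis 34 mm below the housing's underside when the plunger is out.
- weight: Brass test weight, 48 mm across and 72 mm tall, standing on the counter. Origin under its centre. Leave it alone.
- shaker: Clear seed jar with steel cap, 64 mm across and 120 mm tall. Origin under its centre. Leave it alone.
- loaf: Round seeded loaf, 130 mm across, 52 mm tall. Origin under its centre. Leave it alone.
- scraper: Dough scraper lying flat, wooden grip and steel blade, 95 x 130 mm, 20 mm tall. Origin under its middle. Leave it alone.
Not all that is in view belongs to the job. Of the things like the gauge, leave any that is pink; of the rest the larger one is meant. Leave any orange look-alike of the stand alone.

How it is judged:
By the outcome, as a careful person would: the job done as asked, in the order asked, and still so for the second after the job is handed in, while the arm keeps its last pose, push and grip.
It also fails if it takes over 51 s, if anything falls off the work surface, if the arm or the gripper's body presses on something with over 40 N, if the wrist force passes 120 N, or if a joint passes its speed limit or range.

## Working session

There is one attempt and no reset: what is moved stays moved. The work goes in short steps, Python scripts to look and compute and a shell command to move; the robot and the scene stay as the last step left them, time stands still between calls to the robot, and variables do not carry over. Pictures are saved under pics/ and viewed, and the job is handed in when it is done.

```bash
ls; mkdir -p pics; python3 - <<'E'
from workcell import status, viewer
import cv2
o=status.get_obs();print({k:(v if not hasattr(v,'round') else v) for k,v in o.items()})
for n in("side","top"):
    im=viewer.snapshot(n);cv2.imwrite(f"pics/{n}0.png",cv2.cvtColor(im,cv2.COLOR_RGB2BGR))
    print(n,viewer.camera_model(n))
E
```

```text
pics
{'t': 0.0, 'joint_positions': array([ 1.16342497,  0.43519951,  0.02497877,  1.57407453, -0.01158715,
        1.13403471, -0.07507161]), 'qd': array([ 0.00049749, -0.0007219 ,  0.00032199, -0.00153177,  0.00039207,
       -0.00075463,  0.00017899]), 'joint_efforts': array([-9.22432332e-05, -6.70478296e+01,  1.02484591e+00, -3.16220140e+01,
        1.54523790e-02,  1.24880308e-02, -2.94386382e-05]), 'position': array([ 0.18731816, -0.59569761,  0.2049494 ]), 'tcp_rot': array([ 0.4186017 ,  0.57057373, -0.41803657,  0.56961712]), 'wrist_force': array([ 0.14180858, -0.16985436,  0.17499908]), 'moment': array([0.03075207, 0.01958544, 0.01348287]), 'grip_width': 0.08509538599824151}
side {'K': array([[412.07487668,   0.        , 317.6540967 ],
       [  0.        , 412.07487668, 199.92789598],
       [  0.        ,   0.        ,   1.        ]]), 'R': array([[-0.99625205, -0.0848259 , -0.01692371],
       [-0.04506011,  0.67596703, -0.73555296],
       [ 0.07383381, -0.73203357, -0.67725581]]), 't': array([0.57533526, 0.09523704, 1.22318283])}
top {'K': array([[410.2819976 ,   0.        , 321.95112726],
       [  0.        , 410.2819976 , 200.49732339],
       [  0.        ,   0.        ,   1.        ]]), 'R': array([[ 0.07583525, -0.99711484,  0.00331941],
       [-0.97466484, -0.07482952, -0.21078184],
       [ 0.21042209,  0.01274938, -0.97752749]]), 't': array([-0.03981207,  0.58273184,  1.48277688])}
```

View pics/side0.png

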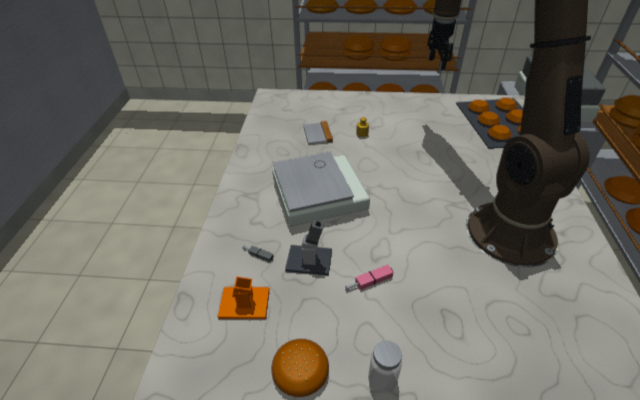

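View pics/top0.png

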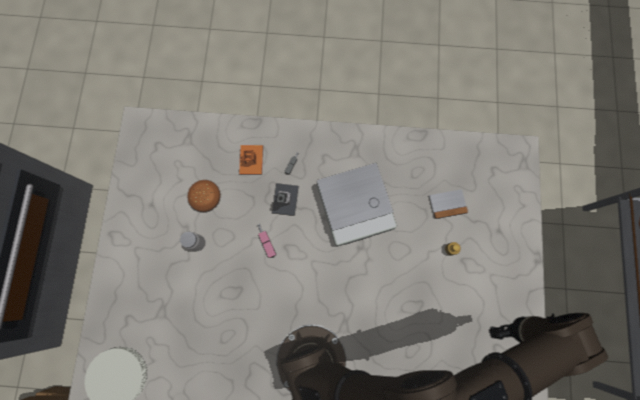

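The side view shows the scale and pan at about (315,185) with its ring at (320,164). The dark stand with the gauge is at (310,255), and a small grey gauge lies at (258,253). The pink gauge is at (370,278) and the orange stand at (243,300). In the top view the pan is at (355,205), the ring at (374,203) and the dark stand at (284,199). I'll zoom in next.

```bash
python3 - <<'E'
import cv2
a=cv2.imread("pics/side0.png")[140:290,230:400];b=cv2.imread("pics/top0.png")[145:255,260:410]
cv2.imwrite("pics/s0c.png",cv2.resize(a,None,fx=4.5,fy=4,interpolation=cv2.INTER_CUBIC))
cv2.imwrite("pics/t0c.png",cv2.resize(b,None,fx=5,fy=5,interpolation=cv2.INTER_CUBIC))
E
```

```text
(no output)
```

View pics/s0c.png

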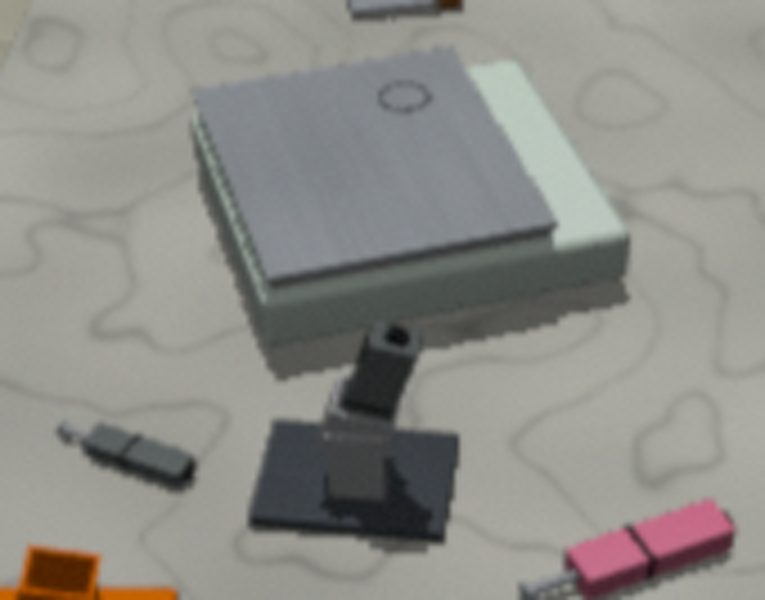

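View pics/t0c.png

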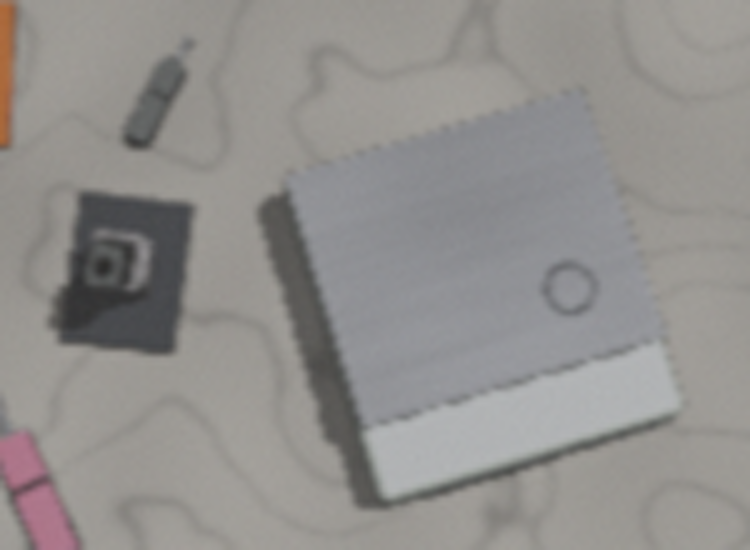

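```bash
cat > h.py <<'E'
import numpy as np
from workcell import viewer
C={n:viewer.camera_model(n) for n in("side","top")}
def ray(n,p):
    c=C[n];R=np.array(c["R"]);o=-R.T@c["t"];d=R.T@np.linalg.solve(c["K"],[p[0],p[1],1.]);return o,d/np.linalg.norm(d)
def plane(n,p,z):
    o,d=ray(n,p);return o+d*(z-o[2])/d[2]
def tri(ps,pt):
    o1,d1=ray("side",ps);o2,d2=ray("top",pt)
    s=np.linalg.lstsq(np.c_[d1,-d2],o2-o1,rcond=None)[0]
    a=o1+s[0]*d1;b=o2+s[1]*d2;return (a+b)/2,np.linalg.norm(a-b)
def proj(n,X):
    c=C[n];x=c["K"]@(c["R"]@np.array(X)+c["t"]);return x[:2]/x[2]
E
python3 - <<'E'
from h import *
np.set_printoptions(precision=4,suppress=True)
S=lambda x,y:((x+.5)/4.5-.5+230,(y+.5)/4-.5+140); T=lambda x,y:((x+.5)/5-.5+260,(y+.5)/5-.5+145)
print("ring",tri(S(404,97),T(570,287)),plane("top",T(570,287),.085),plane("side",S(404,97),.085))
for nm,f,cs in(("top",T,[(287,175),(583,90),(663,340),(365,425)]),("side",S,[(268,280),(195,92),(450,50),(555,225)])):
    P=np.array([plane(nm,f(*c),.085) for c in cs]);print(nm,"pan",P[:,:2].tolist(),P.mean(0),[np.linalg.norm(P[i]-P[i-1]) for i in range(4)],[np.degrees(np.arctan2(*(P[i]-P[i-1])[[1,0]])) for i in range(4)])
for nm,f,cs in(("top",T,[(80,192),(193,203),(172,352),(58,340)]),("side",S,[(272,422),(460,434),(443,532),(250,520)])):
    P=np.array([plane(nm,f(*c),.012) for c in cs]);print(nm,"base",P.mean(0),[np.linalg.norm(P[i]-P[i-1]) for i in range(4)],[np.degrees(np.arctan2(*(P[i]-P[i-1])[[1,0]])) for i in range(4)])
print("button",tri(S(397,335),T(104,266)))
E
```

```text
ring (array([ 0.5875, -0.1871,  0.0823]), np.float64(0.002412718334930122)) [ 0.5881 -0.1869  0.085 ] [ 0.586  -0.1832  0.085 ]
top pan [[0.6576671219705323, 0.028993449591799482], [0.7412268477771624, -0.1892400643389599], [0.5534665542518336, -0.2573347477377391], [0.4736903515649282, -0.0426323347273764]] [ 0.6065 -0.1151  0.085 ] [np.float64(0.1974277210226909), np.float64(0.233683748642147), np.float64(0.1997268477994324), np.float64(0.22904446875577364)] [np.float64(21.271944300427336), np.float64(-69.04858894378933), np.float64(-160.06590310539457), np.float64(110.38337451695412)]
side pan [[0.6553197515089343, 0.03661614751748765], [0.7386530571163008, -0.18022817273918523], [0.5568484890823031, -0.24974413504822235], [0.47362022838944573, -0.034663510482403126]] [ 0.6061 -0.107   0.085 ] [np.float64(0.19518070177768843), np.float64(0.23230561562525615), np.float64(0.1946416450140616), np.float64(0.23062224186227379)] [np.float64(21.41978614867945), np.float64(-68.97822453617793), np.float64(-159.07482434570784), np.float64(111.15459758992601)]
top base [0.5904 0.1502 0.012 ] [np.float64(0.11896569178950296), np.float64(0.0892413862866219), np.float64(0.11956503033328847), np.float64(0.08872175257896409)] [np.float64(-2.4992615797763533), np.float64(-91.32956861954494), np.float64(177.25659677721097), np.float64(88.29087853317539)]
side base [0.5892 0.1527 0.012 ] [np.float64(0.08815290473133525), np.float64(0.1204058159004561), np.float64(0.08714335184811382), np.float64(0.11689216498694177)] [np.float64(-90.97522037516659), np.float64(178.6517021193455), np.float64(86.71539949107053), np.float64(-0.8299756812505493)]
button (array([0.5623, 0.1511, 0.1529]), np.float64(0.0014555231852864316))
```

```bash
cat >> h.py <<'E'
from scipy.spatial.transform import Rotation as Ro
from workcell import status
np.set_printoptions(precision=4,suppress=True)
def to(target=None,yaw=None):
    "target TCP world -> dx,dy,dz fractions in the tool axes; measured pose"
    o=status.get_obs();R=Ro.from_quat(o["tcp_rot"]).as_matrix()
    print("t",round(o["t"],2),"pos",o["position"],"F",o["wrist_force"],"w",round(o["grip_width"],4),"M",o["moment"])
    print("toolx",R[:,0],"y",R[:,1],"z",R[:,2],"z-axis yaw",np.degrees(np.arctan2(R[1,2],R[0,2])))
    if target is not None: print("d",R.T@(np.array(target)-o["position"])/.15)
E
python3 -c "
from h import *
to([.607,-.113,.13])"
```

```text
t 0.1 pos [ 0.1873 -0.5957  0.205 ] F [ 0.3795  0.3295 -0.3465] w 0.0856 M [ 0.0402 -0.0158 -0.0052]
toolx [-0.0006  0.0014 -1.    ] y [ 0.9539  0.3    -0.0001] z [ 0.3    -0.9539 -0.0015] z-axis yaw -72.54204046312027
d [ 0.5026  3.6345 -2.2299]
```

```bash
python3 -m inch '[{"fingers":1,"dx":0,"dy":0.3,"dz":-0.18},{"fingers":1,"dx":0,"dy":0.6,"dz":-0.37},{"fingers":1,"dx":0,"dy":1,"dz":-0.61},{"fingers":1,"dx":0,"dy":1,"dz":-0.61}]'; python3 -m inch '[{"fingers":1,"dy":0.3,"dz":-0.18},{"fingers":1,"dy":0.6,"dz":-0.37},{"fingers":1,"dy":1,"dz":-0.61},{"fingers":1,"dy":1,"dz":-0.61}]';  python3 -m inch '[{"fingers":1,"dy":0.3,"dz":-0.18},{"fingers":1,"dy":0.6,"dz":-0.37},{"fingers":1,"dy":1,"dz":-0.61},{"fingers":1,"dy":1,"dz":-0.61},{"fingers":1,"dy":1,"dz":-0.61}]'; python3 -c "
from h import *
to([.607,-.113,.105])"
```

```text
t 0.1 pos [ 0.1873 -0.5957  0.205 ] F [ 0.3795  0.3295 -0.3465] w 0.0856 M [ 0.0402 -0.0158 -0.0052]
toolx [-0.0006  0.0014 -1.    ] y [ 0.9539  0.3    -0.0001] z [ 0.3    -0.9539 -0.0015] z-axis yaw -72.54204046312027
d [ 0.6693  3.6345 -2.2297]validation failed for argument at $[0]...
validation failed for argument at $[0]...
validation failed for argument at $[0]...
```

```bash
python3 -m inch '[{"fingers":1,"dx":0,"dy":0.3,"dz":-0.18,"spin":0},{"fingers":1,"dx":0,"dy":0.6,"dz":-0.37,"spin":0},{"fingers":1,"dx":0,"dy":1,"dz":-0.61,"spin":0},{"fingers":1,"dx":0,"dy":1,"dz":-0.61,"spin":0}]'
```

```text
t: 0.5
position: [0.3064, -0.4598, 0.2055]
tcp_rot: [0.418, 0.571, -0.416, 0.571]
wrist_force: [0.0, -0.8, -0.5]
grip_width: 0.0282
```

```bash
python3 -m inch '[{"fingers":1,"dx":0,"dy":0.3,"dz":-0.18,"spin":0},{"fingers":1,"dx":0,"dy":0.6,"dz":-0.37,"spin":0},{"fingers":1,"dx":0,"dy":1,"dz":-0.61,"spin":0},{"fingers":1,"dx":0,"dy":1,"dz":-0.61,"spin":0}]'; python3 -m inch '[{"fingers":1,"dx":0,"dy":0.3,"dz":-0.18,"spin":0},{"fingers":1,"dx":0,"dy":0.6,"dz":-0.37,"spin":0},{"fingers":1,"dx":0,"dy":1,"dz":-0.61,"spin":0},{"fingers":1,"dx":0,"dy":1,"dz":-0.61,"spin":0},{"fingers":1,"dx":0,"dy":1,"dz":-0.61,"spin":0}]';python3 -c "
from h import *
to([.607,-.113,.105])"
```

```text
t: 0.9
position: [0.4217, -0.3272, 0.2056]
tcp_rot: [0.418, 0.571, -0.416, 0.571]
wrist_force: [-1.0, -0.7, -0.4]
grip_width: 0.0001
t: 1.4
position: [0.537, -0.1943, 0.2052]
tcp_rot: [0.417, 0.572, -0.416, 0.571]
wrist_force: [-0.3, -0.2, 0.3]
grip_width: 0.0001
t 1.4 pos [ 0.537  -0.1943  0.2052] F [-0.3075 -0.1661  0.3268] w 0.0001 M [0.0239 0.0174 0.0271]
toolx [ 0.0005  0.0024 -1.    ] y [0.9518 0.3068 0.0012] z [ 0.3068 -0.9518 -0.0021] z-axis yaw -72.13353893470472
d [ 0.6698  0.6098 -0.3715]
```

Next I'll go over the pan centre and down to about z 0.105.

```bash
python3 -m inch '[{"fingers":1,"dx":0,"dy":0.3,"dz":-0.18,"spin":0},{"fingers":1,"dx":0.2,"dy":0.61,"dz":-0.37,"spin":0},{"fingers":1,"dx":0.5,"dy":0.61,"dz":-0.37,"spin":0},{"fingers":1,"dx":0.67,"dy":0.61,"dz":-0.37,"spin":0},{"fingers":1,"dx":0.67,"dy":0.61,"dz":-0.37,"spin":0}]';python3 -c "
from h import *
to([.607,-.113,.085])"
```

```text
t: 1.9
position: [0.6014, -0.1192, 0.1006]
tcp_rot: [0.417, 0.573, -0.42, 0.567]
wrist_force: [-0.6, -0.8, 0.1]
grip_width: 0.0003
t 1.9 pos [ 0.6014 -0.1192  0.1006] F [-0.6399 -0.7699  0.0536] w 0.0003 M [-0.0515  0.0507  0.024 ]
toolx [-0.0088  0.0006 -1.    ] y [ 0.9539  0.3002 -0.0082] z [ 0.3002 -0.9539 -0.0032] z-axis yaw -72.53321727287461
d [ 0.1037  0.049  -0.0276]
```

```bash
python3 -m inch '[{"fingers":1,"dx":0.06,"dy":0,"dz":0,"spin":0},{"fingers":1,"dx":0.09,"dy":0,"dz":0,"spin":0},{"fingers":1,"dx":0.12,"dy":0,"dz":0,"spin":0},{"fingers":1,"dx":0.12,"dy":0,"dz":0,"spin":0}]'
```

```text
t: 2.3
position: [0.6052, -0.1194, 0.0877]
tcp_rot: [0.419, 0.57, -0.418, 0.57]
wrist_force: [-1.3, -0.1, 0.4]
grip_width: 0.0
```

```bash
python3 -m inch '[{"fingers":1,"dx":0.01,"dy":0,"dz":0,"spin":0},{"fingers":1,"dx":0.02,"dy":0,"dz":0,"spin":0},{"fingers":1,"dx":0.03,"dy":0,"dz":0,"spin":0},{"fingers":1,"dx":0.03,"dy":0,"dz":0,"spin":0}]'; python3 -m inch '[{"fingers":1,"dx":0.01,"dy":0,"dz":0,"spin":0},{"fingers":1,"dx":0.02,"dy":0,"dz":0,"spin":0},{"fingers":1,"dx":0.02,"dy":0,"dz":0,"spin":0}]'
```

```text
t: 2.7
position: [0.605, -0.1189, 0.0826]
tcp_rot: [0.418, 0.57, -0.418, 0.57]
wrist_force: [0.2, 0.4, -0.3]
grip_width: -0.0002
t: 3.0
position: [0.6049, -0.1189, 0.0794]
tcp_rot: [0.418, 0.57, -0.418, 0.57]
wrist_force: [-0.0, 0.2, -0.8]
grip_width: 0.0001
```

```bash
python3 -m inch '[{"fingers":1,"dx":0.01,"dy":0,"dz":0,"spin":0},{"fingers":1,"dx":0.02,"dy":0,"dz":0,"spin":0},{"fingers":1,"dx":0.02,"dy":0,"dz":0,"spin":0}]';python3 - <<'E'
from h import *
import cv2
im=viewer.snapshot("side")[100:250,230:400];cv2.imwrite("pics/s1.png",cv2.cvtColor(cv2.resize(im,None,fx=4.5,fy=4,interpolation=cv2.INTER_CUBIC),cv2.COLOR_RGB2BGR))
E
```

```text
t: 3.3
position: [0.6049, -0.1189, 0.0764]
tcp_rot: [0.418, 0.57, -0.418, 0.57]
wrist_force: [-0.1, 0.1, -0.1]
grip_width: -0.0001
```

View pics/s1.png

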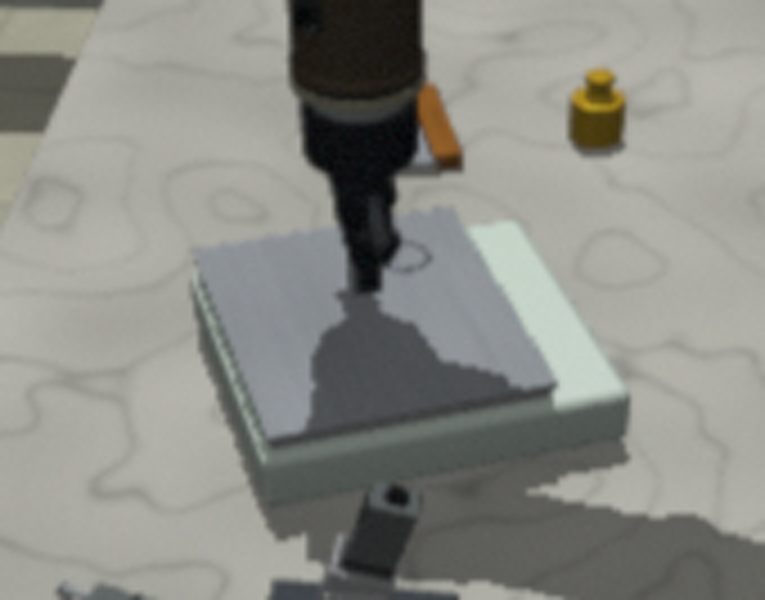

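The closed fingertips sit at about crop (367,290), just over the pan, with the shadow nearly touching them and no contact yet. I'll check that against the projection and then step on down.

```bash
python3 -c "
from h import *
u=proj('side',[.605,-.119,.0764]);print((u[0]-230+.5)*4.5,(u[1]-100+.5)*4)"; python3 -m inch '[{"fingers":1,"dx":0.01,"dy":0,"dz":0,"spin":0},{"fingers":1,"dx":0.02,"dy":0,"dz":0,"spin":0},{"fingers":1,"dx":0.02,"dy":0,"dz":0,"spin":0}]'
```

```text
370.23355088274036 314.87041495150856
t: 3.65
position: [0.6049, -0.1189, 0.0734]
tcp_rot: [0.418, 0.57, -0.418, 0.57]
wrist_force: [0.1, 0.6, -1.0]
grip_width: -0.0001
```

```bash
python3 -m inch '[{"fingers":1,"dx":0.01,"dy":0,"dz":0,"spin":0},{"fingers":1,"dx":0.02,"dy":0,"dz":0,"spin":0},{"fingers":1,"dx":0.02,"dy":0,"dz":0,"spin":0}]'; python3 - <<'E'
from h import *
import cv2
for n,(a,b,c,d) in(("side",(100,250,230,400)),("top",(145,255,260,410))):
    im=viewer.snapshot(n)[a:b,c:d];cv2.imwrite(f"pics/{n}2.png",cv2.cvtColor(cv2.resize(im,None,fx=4.5,fy=4,interpolation=cv2.INTER_CUBIC),cv2.COLOR_RGB2BGR))
E
```

```text
t: 3.95
position: [0.6049, -0.119, 0.0704]
tcp_rot: [0.418, 0.57, -0.418, 0.57]
wrist_force: [-0.0, -0.1, 0.9]
grip_width: -0.0002
```

View pics/side2.png

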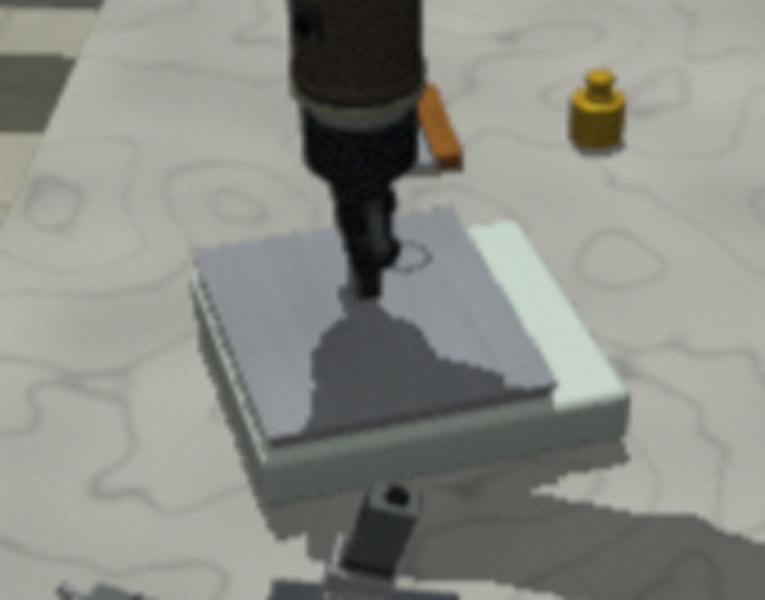

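View pics/top2.png

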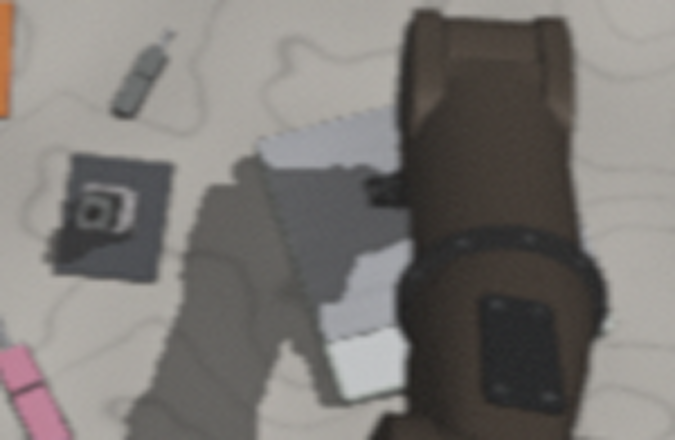

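```bash
python3 - <<'E'
from h import *
S=lambda x,y:((x+.5)/4.5-.5+230,(y+.5)/4-.5+100);T=lambda x,y:((x+.5)/4.5-.5+260,(y+.5)/4-.5+145)
p=[.605,-.119,.0704]
for z in(.0704,.09,.11,.17,.25):
  q=[.605,-.119,z];u=proj('side',q);v=proj('top',q);print(z,(u[0]-230+.5)*4.5,(u[1]-100+.5)*4,"|",(v[0]-260+.5)*4.5,(v[1]-145+.5)*4)
for z in(.07,.085,.1): print(plane("side",S(369,297),z))
for n in C: print(n,-C[n]["R"].T@C[n]["t"])
E
```

```text
0.0704 370.4598321668136 320.7049107815702 | 430.86455472627654 210.26687436280497
0.09 369.7153851694807 301.5098946341716 | 432.8314776914226 205.63514717544285
0.11 368.9398347406575 281.5128994716948 | 434.89030191340385 200.78701011470093
0.17 366.5115090580233 218.90031475269723 | 441.4016460697361 185.45404065449986
0.25 363.0148189668463 128.7407426097932 | 450.9543892495393 162.95915850414872
[ 0.6085 -0.1485  0.07  ]
[ 0.6064 -0.1301  0.085 ]
[ 0.6042 -0.1117  0.1   ]
side [0.4872 0.8798 0.9082]
top [ 0.259  -0.015   1.5724]
```

```bash
python3 -m inch '[{"fingers":1,"dx":0.01,"dy":0,"dz":0,"spin":0},{"fingers":1,"dx":0.02,"dy":0,"dz":0,"spin":0}]'; python3 -m inch '[{"fingers":1,"dx":0.01,"dy":0,"dz":0,"spin":0},{"fingers":1,"dx":0.01,"dy":0,"dz":0,"spin":0}]'
```

```text
t: 4.25
position: [0.6052, -0.119, 0.0677]
tcp_rot: [0.418, 0.57, -0.418, 0.57]
wrist_force: [-0.7, -0.5, -0.1]
grip_width: -0.0001
t: 4.45
position: [0.6049, -0.119, 0.0659]
tcp_rot: [0.418, 0.57, -0.418, 0.57]
wrist_force: [-0.2, -0.2, -1.4]
grip_width: 0.0
```

```bash
python3 -m inch '[{"fingers":1,"dx":0.01,"dy":0,"dz":0,"spin":0},{"fingers":1,"dx":0.02,"dy":0,"dz":0,"spin":0}]'; python3 -m inch '[{"fingers":1,"dx":0.01,"dy":0,"dz":0,"spin":0},{"fingers":1,"dx":0.01,"dy":0,"dz":0,"spin":0}]';python3 - <<'E'
from h import *
import cv2
im=viewer.snapshot("side")[100:250,230:400];cv2.imwrite("pics/s3.png",cv2.cvtColor(cv2.resize(im,None,fx=4.5,fy=4,interpolation=cv2.INTER_CUBIC),cv2.COLOR_RGB2BGR))
E
```

```text
t: 4.65
position: [0.6051, -0.119, 0.0631]
tcp_rot: [0.418, 0.57, -0.418, 0.57]
wrist_force: [-0.3, -0.1, 0.7]
grip_width: 0.0001
t: 4.85
position: [0.6049, -0.1189, 0.0614]
tcp_rot: [0.418, 0.57, -0.418, 0.57]
wrist_force: [0.7, -0.2, 0.4]
grip_width: -0.0005
```

View pics/s3.png

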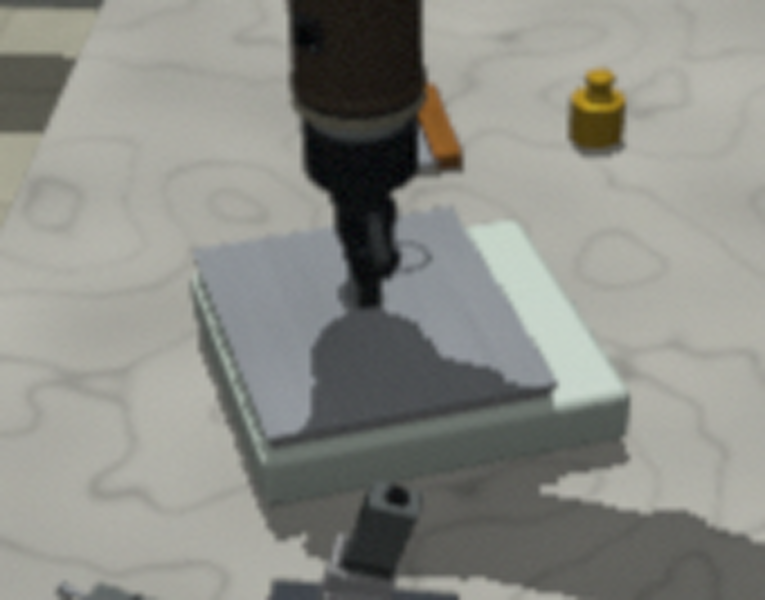

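```bash
for i in 1; do python3 -m inch '[{"fingers":1,"dx":0.01,"dy":0,"dz":0,"spin":0},{"fingers":1,"dx":0.01,"dy":0,"dz":0,"spin":0}]'; python3 -m inch '[{"fingers":1,"dx":0.01,"dy":0,"dz":0,"spin":0},{"fingers":1,"dx":0.01,"dy":0,"dz":0,"spin":0}]';done
```

```text
t: 5.1
position: [0.605, -0.119, 0.06]
tcp_rot: [0.418, 0.57, -0.418, 0.57]
wrist_force: [0.7, -1.4, -0.2]
grip_width: -0.0002
t: 5.3
position: [0.605, -0.1189, 0.0585]
tcp_rot: [0.418, 0.57, -0.418, 0.57]
wrist_force: [0.8, -0.4, -1.2]
grip_width: -0.0001
```

```bash
 python3 -m inch '[{"fingers":1,"dx":0.01,"dy":0,"dz":0,"spin":0},{"fingers":1,"dx":0.01,"dy":0,"dz":0,"spin":0}]'; python3 -m inch '[{"fingers":1,"dx":0.01,"dy":0,"dz":0,"spin":0},{"fingers":1,"dx":0.01,"dy":0,"dz":0,"spin":0}]'; python3 -m inch '[{"fingers":1,"dx":0.01,"dy":0,"dz":0,"spin":0},{"fingers":1,"dx":0.01,"dy":0,"dz":0,"spin":0}]'
```

```text
t: 5.5
position: [0.6052, -0.119, 0.0575]
tcp_rot: [0.418, 0.57, -0.418, 0.57]
wrist_force: [-1.9, 0.1, 3.2]
grip_width: 0.0002
t: 5.7
position: [0.6052, -0.119, 0.0561]
tcp_rot: [0.418, 0.57, -0.418, 0.57]
wrist_force: [-1.9, 0.2, 4.3]
grip_width: 0.0001
t: 5.9
position: [0.6052, -0.119, 0.0547]
tcp_rot: [0.418, 0.57, -0.418, 0.57]
wrist_force: [-1.6, -0.1, 5.1]
grip_width: 0.0001
```

```bash
 python3 -m inch '[{"fingers":1,"dx":0.01,"dy":0,"dz":0,"spin":0},{"fingers":1,"dx":0.01,"dy":0,"dz":0,"spin":0}]'; python3 -m inch '[{"fingers":1,"dx":0.01,"dy":0,"dz":0,"spin":0},{"fingers":1,"dx":0.01,"dy":0,"dz":0,"spin":0}]'; python3 -c "
from h import *
to()"; python3 - <<'E'
from h import *
import cv2
im=viewer.snapshot("side")[100:250,230:400];cv2.imwrite("pics/s4.png",cv2.cvtColor(cv2.resize(im,None,fx=4.5,fy=4,interpolation=cv2.INTER_CUBIC),cv2.COLOR_RGB2BGR))
E
```

```text
t: 6.1
position: [0.6052, -0.119, 0.0532]
tcp_rot: [0.418, 0.57, -0.418, 0.57]
wrist_force: [-2.8, -0.3, 6.3]
grip_width: 0.0002
t: 6.3
position: [0.6052, -0.119, 0.0517]
tcp_rot: [0.418, 0.57, -0.418, 0.57]
wrist_force: [-1.6, -0.8, 5.8]
grip_width: 0.0002
t 6.3 pos [ 0.6052 -0.119   0.0517] F [-1.5717 -0.8017  5.7741] w 0.0002 M [0.0842 0.4609 0.023 ]
toolx [ 0.0004 -0.0002 -1.    ] y [0.9539 0.3    0.0003] z [ 0.3    -0.9539  0.0003] z-axis yaw -72.54202254528141
```

View pics/s4.png

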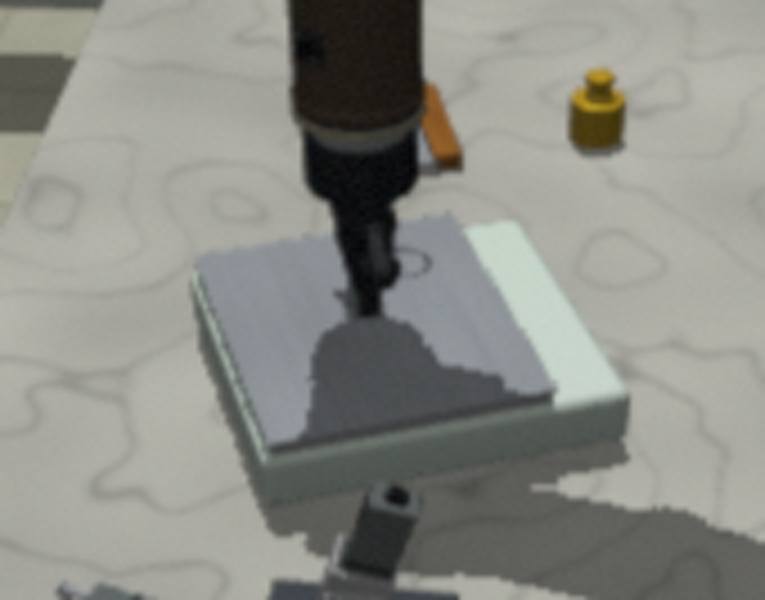

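The pan is going down: its near corner has moved from crop (268,440) to (272,447) and the ring from row 256 to 262. I'll keep pressing until it meets the firm stop.

```bash
 python3 -m inch '[{"fingers":1,"dx":0.01,"dy":0,"dz":0,"spin":0},{"fingers":1,"dx":0.01,"dy":0,"dz":0,"spin":0}]'; python3 -m inch '[{"fingers":1,"dx":0.01,"dy":0,"dz":0,"spin":0},{"fingers":1,"dx":0.01,"dy":0,"dz":0,"spin":0}]'
```

```text
t: 6.55
position: [0.6052, -0.119, 0.0515]
tcp_rot: [0.418, 0.57, -0.418, 0.57]
wrist_force: [-6.3, 1.3, 18.5]
grip_width: -0.0001
t: 6.75
position: [0.6053, -0.119, 0.0514]
tcp_rot: [0.418, 0.57, -0.418, 0.571]
wrist_force: [-13.0, 0.9, 33.2]
grip_width: -0.0004
```

The pan is seated: motion stopped at TCP z 0.0515 with 33 N. That puts the real fingertips about 25 mm behind the reported TCP. Now I'll lift.

```bash
 python3 -m inch '[{"fingers":1,"dx":-0.1,"dy":0,"dz":0,"spin":0},{"fingers":0.5,"dx":-0.4,"dy":0,"dz":0,"spin":0},{"fingers":0,"dx":-0.8,"dy":0,"dz":0,"spin":0},{"fingers":0,"dx":-1,"dy":0,"dz":0,"spin":0.07},{"fingers":0,"dx":-1,"dy":0,"dz":0,"spin":0.16},{"fingers":0,"dx":-1,"dy":0,"dz":-0.3,"spin":0.16},{"fingers":0,"dx":-1,"dy":0,"dz":-0.6,"spin":0.16},{"fingers":0,"dx":-1,"dy":0,"dz":-0.9,"spin":0.16},{"fingers":0,"dx":-1,"dy":0,"dz":-0.9,"spin":0.16}]'; python3 - <<'E'
from h import *
import cv2
to([.573,.152,.2])
im=viewer.snapshot("side")
cv2.imwrite("pics/s5.png",cv2.cvtColor(cv2.resize(im[20:290,200:440],None,fx=3,fy=2.2,interpolation=cv2.INTER_CUBIC),cv2.COLOR_RGB2BGR))
im=viewer.snapshot("top")
cv2.imwrite("pics/t5.png",cv2.cvtColor(cv2.resize(im[145:255,260:410],None,fx=5,fy=5,interpolation=cv2.INTER_CUBIC),cv2.COLOR_RGB2BGR))
E
```

```text
t: 7.65
position: [0.5629, 0.0177, 0.1987]
tcp_rot: [0.506, 0.496, -0.504, 0.494]
wrist_force: [0.1, 0.2, 0.0]
grip_width: 0.0854
t 7.65 pos [0.5629 0.0177 0.1987] F [0.0867 0.1555 0.0102] w 0.0854 M [ 0.0399  0.0037 -0.0541]
toolx [-0.0003  0.0037 -1.    ] y [ 0.9998 -0.0208 -0.0004] z [-0.0208 -0.9998 -0.0037] z-axis yaw -91.19283026307534
d [-0.0056  0.049  -0.8963]
```

View pics/s5.png

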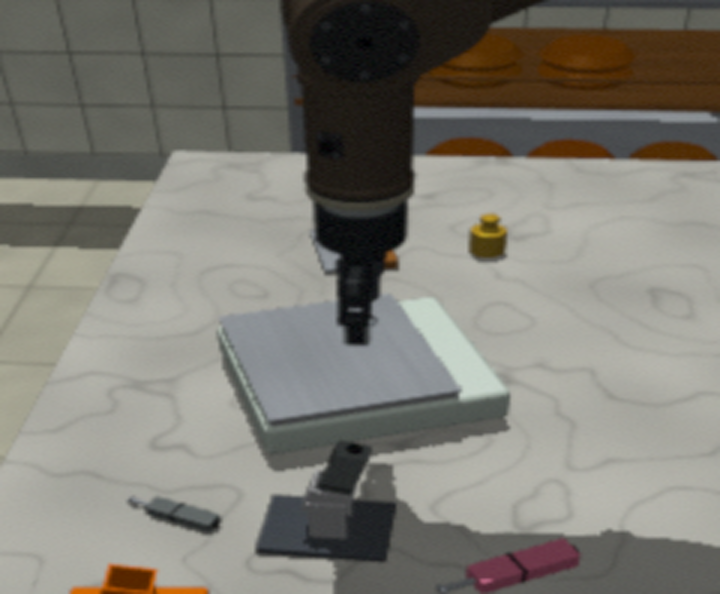

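View pics/t5.png

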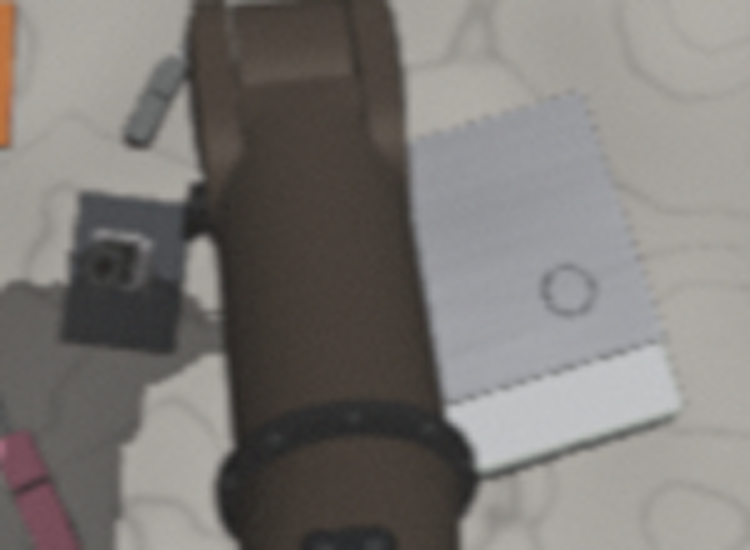

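```bash
python3 - <<'E'
from h import *
for z in(.2,.212,.225,.237,.25):
  for y in(.06,.075):
    u=proj('side',[.563,y,z]);v=proj('top',[.563,y,z]);print(z,y,(u[0]-200+.5)*3,(u[1]-20+.5)*2.2,"|",(v[0]-260+.5)*5,(v[1]-145+.5)*5)
E
```

```text
0.2 0.06 361.2632114483441 366.30065722622237 | 230.1705513896485 261.5354967509529
0.2 0.075 359.8686807330235 374.5431064225317 | 208.37004226883863 259.9011257699388
0.212 0.06 361.0814650095254 358.64140648128534 | 229.53878474733756 257.66014574057834
0.212 0.075 359.6744336056297 366.86780396235457 | 207.55504066053362 256.0125625375632
0.225 0.06 360.8814529385385 350.2123961872755 | 228.8422688313443 253.38761300774962
0.225 0.075 359.4606298921515 358.41976053400947 | 206.65651232884528 251.72547377817068
0.237 0.06 360.69387825828954 342.3075287314512 | 228.18786508668495 249.37340262813692
0.237 0.075 359.26008820055426 350.49574044920666 | 205.81231214067117 247.69759729418922
0.25 0.06 360.4874003533702 333.60603197945466 | 227.46616635866928 244.9463947624335
0.25 0.075 359.03929959144574 341.7717022747138 | 204.881301751997 243.25552904614355
```

```bash
 python3 -m inch '[{"fingers":0,"dx":0,"dy":0.02,"dz":-0.3,"spin":0},{"fingers":0,"dx":0,"dy":0.06,"dz":-0.6,"spin":0},{"fingers":0,"dx":0,"dy":0.06,"dz":-0.89,"spin":0},{"fingers":0,"dx":0,"dy":0.06,"dz":-0.89,"spin":0},{"fingers":0,"dx":0,"dy":0.06,"dz":-0.89,"spin":0}]'; python3 - <<'E'
from h import *
import cv2
to([.572,.1515,.0745])
im=viewer.snapshot("side")
cv2.imwrite("pics/s6.png",cv2.cvtColor(cv2.resize(im[120:270,230:400],None,fx=4.5,fy=4,interpolation=cv2.INTER_CUBIC),cv2.COLOR_RGB2BGR))
E
```

```text
t: 8.25
position: [0.5781, 0.1428, 0.1979]
tcp_rot: [-0.507, -0.492, 0.508, -0.493]
wrist_force: [0.8, -0.6, -0.0]
grip_width: 0.0855
t 8.25 pos [0.5781 0.1428 0.1979] F [ 0.751  -0.5619 -0.0323] w 0.0855 M [-0.0372  0.02    0.0393]
toolx [-0.0002 -0.0005 -1.    ] y [ 0.9996 -0.0297 -0.0002] z [-0.0297 -0.9996  0.0005] z-axis yaw -91.70423111725587
d [ 0.8225 -0.042  -0.0574]
```

View pics/s6.png

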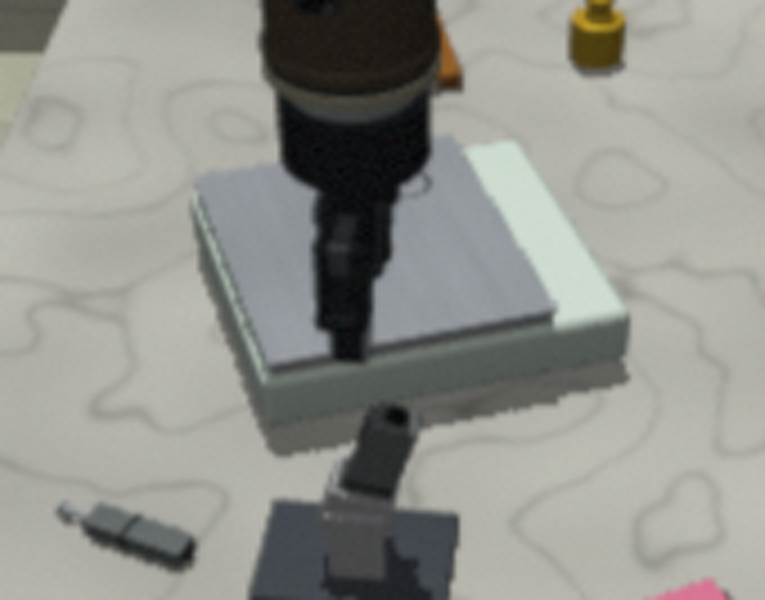

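```bash
 python3 -m inch '[{"fingers":0,"dx":0.1,"dy":-0.04,"dz":-0.06,"spin":0},{"fingers":0,"dx":0.3,"dy":-0.04,"dz":-0.06,"spin":0},{"fingers":0,"dx":0.5,"dy":-0.04,"dz":-0.06,"spin":0},{"fingers":0,"dx":0.5,"dy":-0.04,"dz":-0.06,"spin":0},{"fingers":0,"dx":0.5,"dy":-0.04,"dz":-0.06,"spin":0}]'; python3 - <<'E'
from h import *
import cv2
to([.572,.1515,.0745])
p=status.get_obs()["position"]
for y in(.1515+.045,.1515+.055):
  u=proj("side",[p[0],y,p[2]+.038]);print((u[0]-230+.5)*4.5,(u[1]-120+.5)*4)
im=viewer.snapshot("side")
cv2.imwrite("pics/s7.png",cv2.cvtColor(cv2.resize(im[120:270,230:400],None,fx=4.5,fy=4,interpolation=cv2.INTER_CUBIC),cv2.COLOR_RGB2BGR))
E
```

```text
t: 8.8
position: [0.5723, 0.1502, 0.1235]
tcp_rot: [-0.508, -0.492, 0.509, -0.492]
wrist_force: [-0.0, 1.2, 0.9]
grip_width: 0.0853
t 8.8 pos [0.5723 0.1502 0.1235] F [-0.0055  1.2318  0.8934] w 0.0853 M [-0.0203 -0.03   -0.0043]
toolx [-0.0006 -0.001  -1.    ] y [ 0.9995 -0.033  -0.0006] z [-0.033  -0.9995  0.001 ] z-axis yaw -91.88968776434808
d [ 0.3269 -0.0022 -0.0086]
370.6216111319823 457.6112246752265
368.86634367203635 469.6892185957944
```

View pics/s7.png

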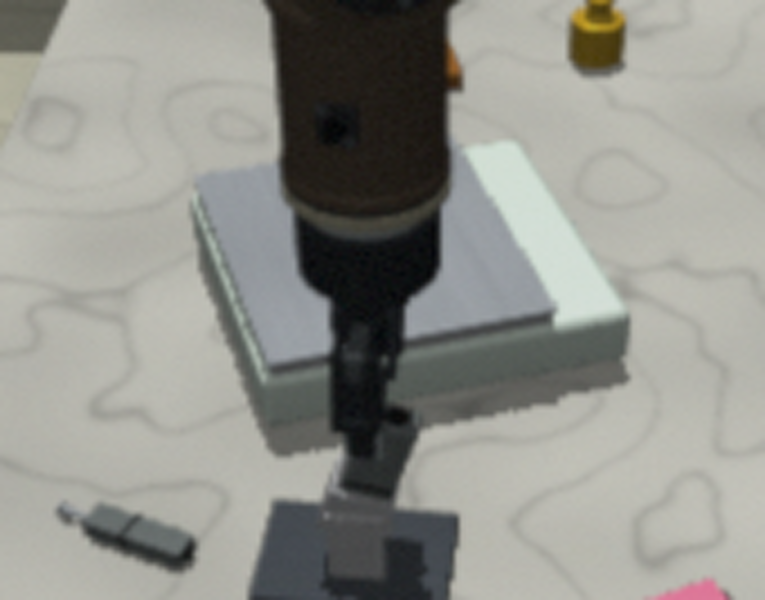

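```bash
 python3 -m inch '[{"fingers":0,"dx":0.1,"dy":-0.015,"dz":-0.009,"spin":0},{"fingers":0,"dx":0.2,"dy":-0.015,"dz":-0.009,"spin":0},{"fingers":0,"dx":0.325,"dy":-0.015,"dz":-0.009,"spin":0},{"fingers":0,"dx":0.325,"dy":-0.015,"dz":-0.009,"spin":0},{"fingers":0,"dx":0.325,"dy":-0.015,"dz":-0.009,"spin":0}]'; python3 - <<'E'
from h import *
import cv2
to([.570,.1515,.0745])
im=viewer.snapshot("side")
cv2.imwrite("pics/s8.png",cv2.cvtColor(cv2.resize(im[120:270,230:400],None,fx=4.5,fy=4,interpolation=cv2.INTER_CUBIC),cv2.COLOR_RGB2BGR))
E
```

```text
t: 9.35
position: [0.5707, 0.1535, 0.0759]
tcp_rot: [0.508, 0.492, -0.507, 0.493]
wrist_force: [-0.4, -0.7, -0.6]
grip_width: 0.0852
t 9.35 pos [0.5707 0.1535 0.0759] F [-0.4189 -0.7106 -0.551 ] w 0.0852 M [ 0.0513 -0.0212  0.0143]
toolx [ 0.0016  0.0003 -1.    ] y [ 0.9995 -0.031   0.0016] z [-0.031  -0.9995 -0.0004] z-axis yaw -91.7743995595308
d [ 0.0096 -0.004   0.0133]
```

View pics/s8.png

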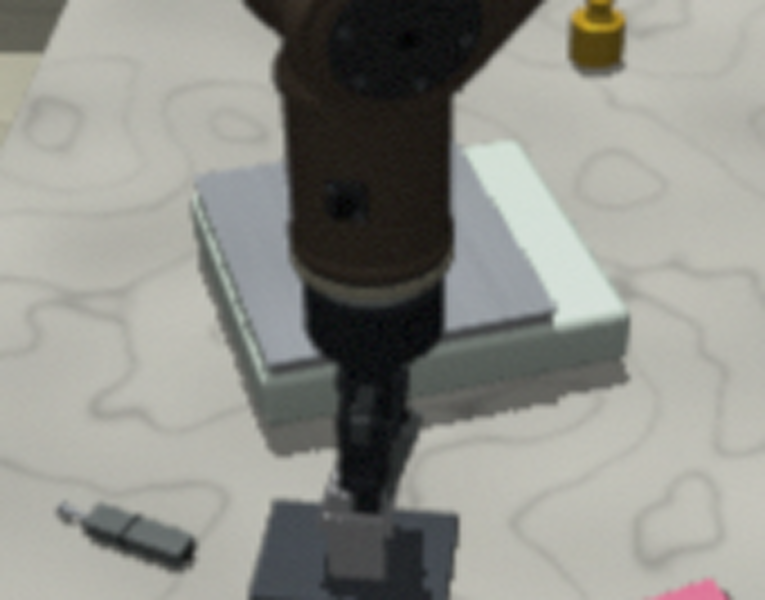

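The near finger, tip at (367,510), stands in front of the gauge's free part with the gauge behind it, as intended. I'll close lightly.

```bash
 python3 -m inch '[{"fingers":0.3,"dx":0,"dy":0,"dz":0.013,"spin":0},{"fingers":0.6,"dx":0,"dy":0,"dz":0.013,"spin":0},{"fingers":0.7,"dx":0,"dy":0,"dz":0.013,"spin":0},{"fingers":0.7,"dx":0,"dy":0,"dz":0.013,"spin":0},{"fingers":0.8,"dx":0,"dy":0,"dz":0.013,"spin":0},{"fingers":1,"dx":0,"dy":0,"dz":0.013,"spin":0},{"fingers":1,"dx":0,"dy":0,"dz":0.013,"spin":0},{"fingers":1,"dx":0,"dy":0,"dz":0.013,"spin":0}]' 25
```

```text
t: 10.2
position: [0.5698, 0.1516, 0.0747]
tcp_rot: [0.508, 0.492, -0.507, 0.492]
wrist_force: [-0.5, -1.1, 5.0]
grip_width: 0.0238
```

```bash
 python3 -m inch '[{"fingers":1,"dx":0,"dy":0,"dz":0,"spin":0},{"fingers":1,"dx":-0.05,"dy":-0.013,"dz":0,"spin":0},{"fingers":1,"dx":-0.1,"dy":-0.027,"dz":0,"spin":0},{"fingers":1,"dx":-0.15,"dy":-0.04,"dz":0,"spin":0},{"fingers":1,"dx":-0.2,"dy":-0.054,"dz":0,"spin":0},{"fingers":1,"dx":-0.2,"dy":-0.054,"dz":0,"spin":0}]' 45; python3 -m inch '[{"fingers":1,"dx":-0.05,"dy":-0.013,"dz":0,"spin":0},{"fingers":1,"dx":-0.1,"dy":-0.027,"dz":0,"spin":0},{"fingers":1,"dx":-0.2,"dy":-0.054,"dz":0,"spin":0},{"fingers":1,"dx":-0.32,"dy":-0.086,"dz":0,"spin":0},{"fingers":1,"dx":-0.4,"dy":-0.107,"dz":0,"spin":0},{"fingers":1,"dx":-0.4,"dy":-0.107,"dz":0,"spin":0}]'; python3 - <<'E'
from h import *
import cv2
to()
im=viewer.snapshot("side")
cv2.imwrite("pics/s9.png",cv2.cvtColor(cv2.resize(im[120:270,230:400],None,fx=4.5,fy=4,interpolation=cv2.INTER_CUBIC),cv2.COLOR_RGB2BGR))
E
```

```text
t: 10.8
position: [0.5615, 0.1522, 0.1057]
tcp_rot: [0.508, 0.492, -0.507, 0.493]
wrist_force: [-0.0, -0.0, -1.5]
grip_width: 0.0235
t: 11.4
position: [0.5461, 0.153, 0.1668]
tcp_rot: [0.509, 0.492, -0.506, 0.493]
wrist_force: [0.2, 0.3, -1.7]
grip_width: 0.0235
t 11.4 pos [0.5461 0.153  0.1668] F [ 0.2342  0.284  -1.7316] w 0.0235 M [ 0.0486  0.0042 -0.0248]
toolx [ 0.0032  0.0011 -1.    ] y [ 0.9995 -0.03    0.0032] z [-0.03   -0.9995 -0.0012] z-axis yaw -91.72055243305891
```

View pics/s9.png

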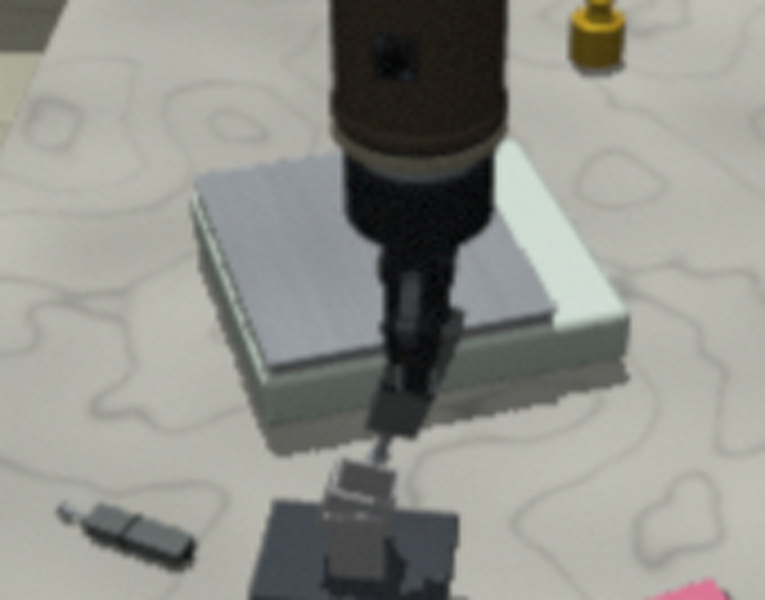

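The gauge is out. The housing's lower end is at (395,420), the foot at (380,455) above the socket, and it still leans 15° in the pads. The tool can only spin, so I'll pivot the gauge upright in the pads by pushing its +x face against the fixed socket's rim from the -x side.

```bash
 python3 -m inch '[{"fingers":1,"dx":-0.1,"dy":-0.05,"dz":0,"spin":0},{"fingers":1,"dx":-0.1,"dy":-0.19,"dz":0,"spin":0},{"fingers":1,"dx":-0.1,"dy":-0.19,"dz":0,"spin":0},{"fingers":1,"dx":0.1,"dy":-0.19,"dz":0,"spin":0},{"fingers":1,"dx":0.3,"dy":-0.19,"dz":0,"spin":0},{"fingers":1,"dx":0.5,"dy":-0.19,"dz":0,"spin":0},{"fingers":1,"dx":0.5,"dy":-0.19,"dz":0,"spin":0},{"fingers":1,"dx":0.5,"dy":-0.19,"dz":0,"spin":0}]'; python3 - <<'E'
from h import *
import cv2
to([.522,.1525,.092])
im=viewer.snapshot("side")
cv2.imwrite("pics/s10.png",cv2.cvtColor(cv2.resize(im[120:270,230:400],None,fx=4.5,fy=4,interpolation=cv2.INTER_CUBIC),cv2.COLOR_RGB2BGR))
E
```

```text
t: 12.25
position: [0.517, 0.1532, 0.0898]
tcp_rot: [-0.507, -0.493, 0.508, -0.492]
wrist_force: [0.1, -0.5, -1.3]
grip_width: 0.0234
t 12.25 pos [0.517  0.1532 0.0898] F [ 0.1281 -0.5407 -1.3055] w 0.0234 M [-0.0029 -0.0168 -0.0368]
toolx [-0.0011 -0.0004 -1.    ] y [ 0.9995 -0.0304 -0.0011] z [-0.0304 -0.9995  0.0004] z-axis yaw -91.73919874896811
d [-0.0149  0.0337  0.0036]
```

View pics/s10.png

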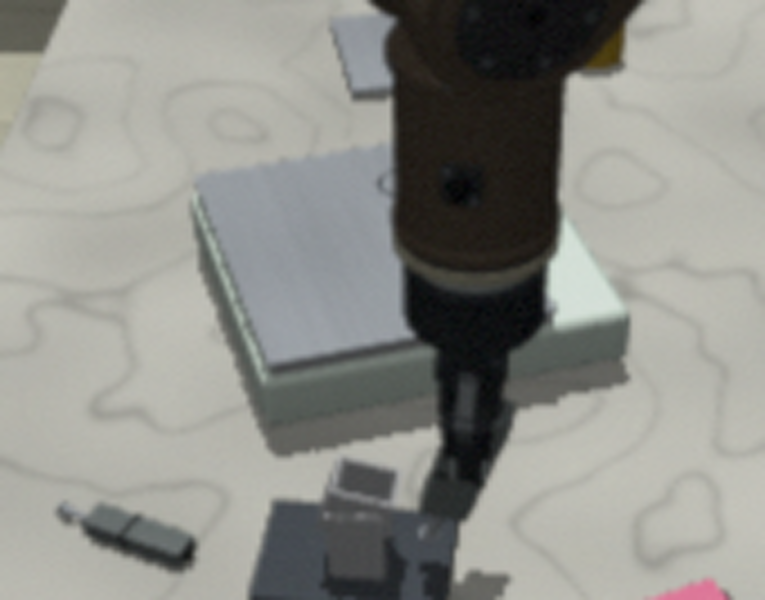

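The housing's low corner is at (420,508) and the socket rim's right edge at (395,478), so the gap is about 12-16 mm. I'll push towards +x with a light grip.

```bash
 python3 -m inch '[{"fingers":1,"dx":0,"dy":0.04,"dz":0,"spin":0},{"fingers":1,"dx":0,"dy":0.08,"dz":0,"spin":0},{"fingers":1,"dx":0,"dy":0.1,"dz":0,"spin":0},{"fingers":1,"dx":0,"dy":0.12,"dz":0,"spin":0},{"fingers":1,"dx":0,"dy":0.12,"dz":0,"spin":0}]' 22;python3 -m inch '[{"fingers":1,"dx":0,"dy":0.02,"dz":0,"spin":0},{"fingers":1,"dx":0,"dy":0.04,"dz":0,"spin":0},{"fingers":1,"dx":0,"dy":0.06,"dz":0,"spin":0},{"fingers":1,"dx":0,"dy":0.06,"dz":0,"spin":0}]'; python3 - <<'E'
from h import *
import cv2
to([.545,.1525,.092])
im=viewer.snapshot("side")
cv2.imwrite("pics/s11.png",cv2.cvtColor(cv2.resize(im[150:280,260:400],None,fx=5,fy=4.5,interpolation=cv2.INTER_CUBIC),cv2.COLOR_RGB2BGR))
E
```

```text
t: 12.8
position: [0.5331, 0.1526, 0.0891]
tcp_rot: [-0.506, -0.493, 0.509, -0.492]
wrist_force: [-6.8, 0.2, -0.2]
grip_width: 0.0233
t: 13.2
position: [0.5417, 0.1524, 0.089]
tcp_rot: [-0.506, -0.493, 0.509, -0.491]
wrist_force: [-7.7, 0.6, -0.4]
grip_width: 0.0229
t 13.2 pos [0.5417 0.1524 0.089 ] F [-7.682   0.557  -0.4294] w 0.0229 M [ 0.1294  1.8403 -0.0892]
toolx [-0.0048 -0.0009 -1.    ] y [ 0.9995 -0.03   -0.0048] z [-0.03   -0.9996  0.001 ] z-axis yaw -91.71734336521742
d [-0.0203  0.0219 -0.0014]
```

View pics/s11.png

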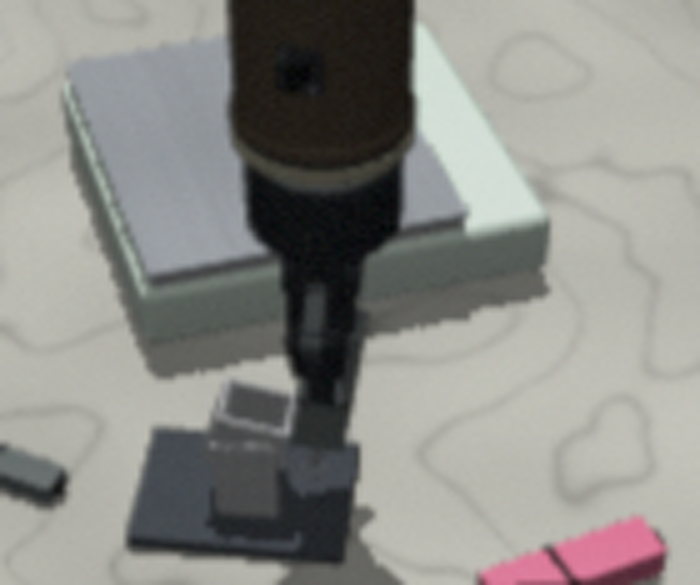

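```bash
python3 - <<'E'
from h import *
for th in(0,3,5,8,10,15):
    a=np.radians(th);b=np.array([.53,.1645,.08]);t=b+.085*np.array([-np.sin(a),0,np.cos(a)])
    d=proj("side",t)-proj("side",b);print(th,d, d[0]*5/(d[1]*4.5)*-125)
E
```

```text
0 [  0.1023 -22.3908] 0.634721135395431
3 [  1.8793 -22.2704] 11.720408220066338
5 [  3.0617 -22.1542] 19.19405874956929
8 [  4.8274 -21.9266] 30.57811584455205
10 [  5.997  -21.7395] 38.31337234652176
15 [  8.8823 -21.1505] 58.327104479333286
```

```bash
 python3 -m inch '[{"fingers":1,"dx":0,"dy":0.01,"dz":0,"spin":0},{"fingers":1,"dx":0,"dy":0.02,"dz":0,"spin":0},{"fingers":1,"dx":0,"dy":0.028,"dz":0,"spin":0},{"fingers":1,"dx":0,"dy":0.028,"dz":0,"spin":0}]'; python3 -m inch '[{"fingers":1,"dx":0,"dy":-0.02,"dz":0,"spin":0},{"fingers":1,"dx":0,"dy":-0.1,"dz":0,"spin":0},{"fingers":1,"dx":-0.2,"dy":-0.2,"dz":0,"spin":0},{"fingers":1,"dx":-0.4,"dy":-0.2,"dz":0,"spin":0},{"fingers":1,"dx":-0.4,"dy":-0.2,"dz":0,"spin":0}]' 60; python3 - <<'E'
from h import *
import cv2
to([.545,.1525,.092])
im=viewer.snapshot("side")
cv2.imwrite("pics/s12.png",cv2.cvtColor(cv2.resize(im[150:280,260:400],None,fx=5,fy=4.5,interpolation=cv2.INTER_CUBIC),cv2.COLOR_RGB2BGR))
E
```

```text
t: 13.65
position: [0.5456, 0.1523, 0.089]
tcp_rot: [-0.506, -0.494, 0.509, -0.491]
wrist_force: [-8.9, 1.5, 0.9]
grip_width: 0.0231
t: 14.15
position: [0.5203, 0.1544, 0.1537]
tcp_rot: [0.51, 0.491, -0.505, 0.494]
wrist_force: [1.4, 1.1, -1.7]
grip_width: 0.0236
t 14.15 pos [0.5203 0.1544 0.1537] F [ 1.3698  1.1288 -1.6672] w 0.0236 M [ 0.06   -0.0588 -0.0466]
toolx [ 0.0073  0.0025 -1.    ] y [ 0.9995 -0.0302  0.0072] z [-0.0301 -0.9995 -0.0027] z-axis yaw -91.72728552626846
d [0.4127 0.1619 0.0087]
```

View pics/s12.png

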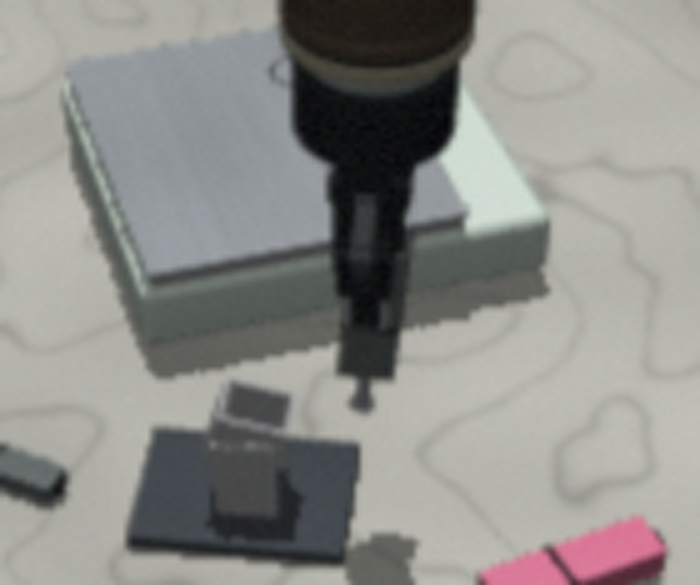

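```bash
python3 - <<'E'
from h import *
import cv2
im=viewer.snapshot("side")
cv2.imwrite("pics/s13.png",cv2.cvtColor(cv2.resize(im[185:245,315:360],None,fx=10,fy=10,interpolation=cv2.INTER_CUBIC),cv2.COLOR_RGB2BGR))
E
```

```text
(no output)
```

View pics/s13.png

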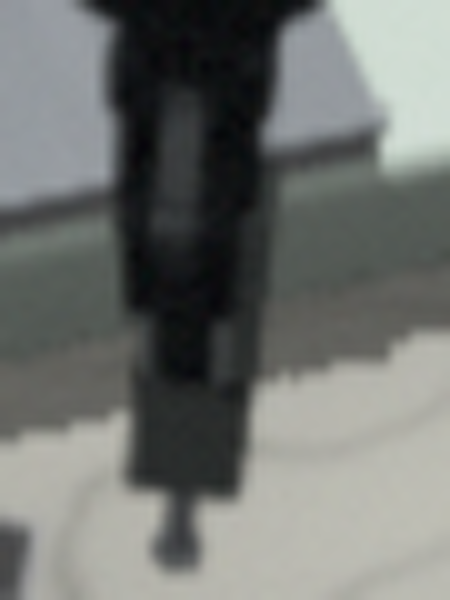

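Zoomed in, the right edge runs (273,190) to (240,495) and the rod leans about 0.07. That is roughly 3-4° of lean still left, so I'll push against the rim again a few mm further.

```bash
python3 -c "
from h import *
to([.5495,.1524,.089])"
```

```text
t 14.25 pos [0.5187 0.1533 0.1503] F [-0.032   0.4794 -3.3384] w 0.0233 M [-0.0351 -0.0156  0.0425]
toolx [ 0.0025  0.0006 -1.    ] y [ 0.9995 -0.0305  0.0025] z [-0.0305 -0.9995 -0.0007] z-axis yaw -91.74838442847869
d [0.4092 0.2046 0.0003]
```

```bash
 python3 -m inch '[{"fingers":1,"dx":0.2,"dy":0,"dz":0,"spin":0},{"fingers":1,"dx":0.405,"dy":0,"dz":0,"spin":0},{"fingers":1,"dx":0.405,"dy":0.08,"dz":0,"spin":0},{"fingers":1,"dx":0.405,"dy":0.14,"dz":0,"spin":0},{"fingers":1,"dx":0.405,"dy":0.17,"dz":0,"spin":0},{"fingers":1,"dx":0.405,"dy":0.19,"dz":0,"spin":0},{"fingers":1,"dx":0.405,"dy":0.21,"dz":0,"spin":0},{"fingers":1,"dx":0.405,"dy":0.21,"dz":0,"spin":0}]' 22; python3 -m inch '[{"fingers":1,"dx":0,"dy":-0.02,"dz":0,"spin":0},{"fingers":1,"dx":0,"dy":-0.1,"dz":0,"spin":0},{"fingers":1,"dx":-0.2,"dy":-0.2,"dz":0,"spin":0},{"fingers":1,"dx":-0.4,"dy":-0.2,"dz":0,"spin":0},{"fingers":1,"dx":-0.4,"dy":-0.2,"dz":0,"spin":0},{"fingers":1,"dx":-0.4,"dy":-0.2,"dz":0,"spin":0}]' 60; python3 - <<'E'
from h import *
import cv2
to()
im=viewer.snapshot("side")
cv2.imwrite("pics/s14.png",cv2.cvtColor(cv2.resize(im[185:245,315:360],None,fx=10,fy=10,interpolation=cv2.INTER_CUBIC),cv2.COLOR_RGB2BGR))
E
```

```text
t: 15.05
position: [0.5471, 0.1525, 0.0889]
tcp_rot: [-0.506, -0.494, 0.509, -0.491]
wrist_force: [-9.4, -0.2, -0.3]
grip_width: 0.0233
t: 15.65
position: [0.5204, 0.1534, 0.15]
tcp_rot: [0.509, 0.492, -0.507, 0.493]
wrist_force: [0.3, 0.4, -2.7]
grip_width: 0.023
t 15.65 pos [0.5204 0.1534 0.15  ] F [ 0.3222  0.3879 -2.659 ] w 0.023 M [-0.023   0.0339  0.0238]
toolx [ 0.0031  0.0008 -1.    ] y [ 0.9995 -0.0306  0.0031] z [-0.0306 -0.9995 -0.0009] z-axis yaw -91.75097962276347
```

View pics/s14.png

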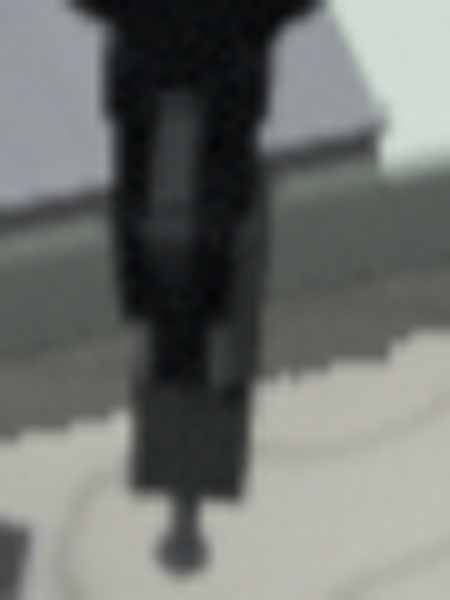

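The lean is now about 2° (right edge slope 0.075, left 0.03). One more small push.

```bash
 python3 -m inch '[{"fingers":1,"dx":0.2,"dy":0,"dz":0,"spin":0},{"fingers":1,"dx":0.405,"dy":0,"dz":0,"spin":0},{"fingers":1,"dx":0.405,"dy":0.08,"dz":0,"spin":0},{"fingers":1,"dx":0.405,"dy":0.14,"dz":0,"spin":0},{"fingers":1,"dx":0.405,"dy":0.17,"dz":0,"spin":0},{"fingers":1,"dx":0.405,"dy":0.2,"dz":0,"spin":0},{"fingers":1,"dx":0.405,"dy":0.215,"dz":0,"spin":0},{"fingers":1,"dx":0.405,"dy":0.226,"dz":0,"spin":0},{"fingers":1,"dx":0.405,"dy":0.226,"dz":0,"spin":0}]' 22; python3 -m inch '[{"fingers":1,"dx":0,"dy":-0.02,"dz":0,"spin":0},{"fingers":1,"dx":0,"dy":-0.1,"dz":0,"spin":0},{"fingers":1,"dx":-0.2,"dy":-0.2,"dz":0,"spin":0},{"fingers":1,"dx":-0.4,"dy":-0.2,"dz":0,"spin":0},{"fingers":1,"dx":-0.7,"dy":-0.2,"dz":0,"spin":0},{"fingers":1,"dx":-0.7,"dy":-0.2,"dz":0,"spin":0},{"fingers":1,"dx":-0.7,"dy":-0.2,"dz":0,"spin":0}]' 60; python3 - <<'E'
from h import *
import cv2
to([.586,-.185,.195])
im=viewer.snapshot("side")
cv2.imwrite("pics/s15.png",cv2.cvtColor(cv2.resize(im[165:235,315:360],None,fx=10,fy=8.5,interpolation=cv2.INTER_CUBIC),cv2.COLOR_RGB2BGR))
E
```

```text
t: 16.6
position: [0.5506, 0.1524, 0.0883]
tcp_rot: [-0.506, -0.494, 0.509, -0.491]
wrist_force: [-11.2, 0.1, 1.3]
grip_width: 0.0233
t: 17.3
position: [0.5245, 0.1533, 0.1947]
tcp_rot: [0.509, 0.492, -0.506, 0.493]
wrist_force: [0.4, 0.2, -4.1]
grip_width: 0.0237
t 17.3 pos [0.5245 0.1533 0.1947] F [ 0.4055  0.2322 -4.0754] w 0.0237 M [ 0.0076 -0.0176 -0.0028]
toolx [ 0.0041  0.0011 -1.    ] y [ 0.9995 -0.0307  0.004 ] z [-0.0307 -0.9995 -0.0013] z-axis yaw -91.75998887468722
d [-0.0027  0.4791  2.242 ]
```

View pics/s15.png

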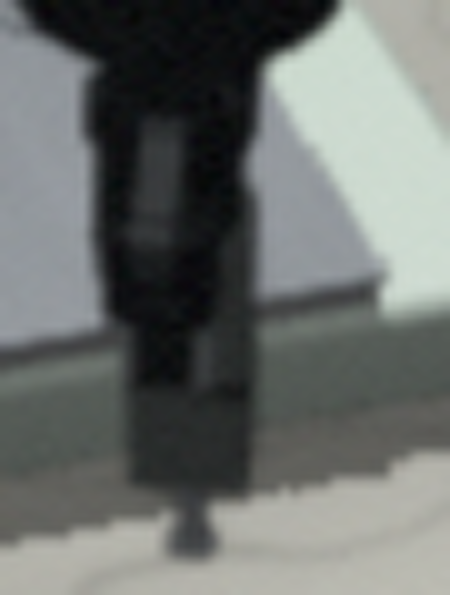

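Now the gauge is upright: right edge (255,200) to (250,493), rod straight, foot at (191,550). I'll work out where the foot sits relative to the TCP.

```bash
python3 - <<'E'
from h import *
p=status.get_obs()["position"];print(p)
px=(315+191.5/10-.5,165+558/8.5-.5)
o,d=ray("side",px)
for y in(.153,.158):
    print(o+d*(y-o[1])/d[1])
E
```

```text
[0.5236 0.153  0.1933]
[0.5209 0.153  0.1325]
[0.5207 0.158  0.1378]
```

```bash
 python3 -m inch '[{"fingers":1,"dx":-0.05,"dy":0.05,"dz":0.1,"spin":0},{"fingers":1,"dx":-0.05,"dy":0.15,"dz":0.35,"spin":0},{"fingers":1,"dx":-0.05,"dy":0.25,"dz":0.6,"spin":0},{"fingers":1,"dx":-0.05,"dy":0.35,"dz":0.85,"spin":0},{"fingers":1,"dx":-0.05,"dy":0.43,"dz":1,"spin":0},{"fingers":1,"dx":-0.05,"dy":0.43,"dz":1,"spin":0}]'; python3 -m inch '[{"fingers":1,"dx":0,"dy":0.05,"dz":0.25,"spin":0},{"fingers":1,"dx":0,"dy":0.05,"dz":0.5,"spin":0},{"fingers":1,"dx":0,"dy":0.05,"dz":0.75,"spin":0},{"fingers":1,"dx":0,"dy":0.05,"dz":0.95,"spin":0},{"fingers":1,"dx":0,"dy":0.05,"dz":1,"spin":0},{"fingers":1,"dx":0,"dy":0.05,"dz":1,"spin":0},{"fingers":1,"dx":0,"dy":0.05,"dz":1,"spin":0}]';python3 - <<'E'
from h import *
to([.587,-.185,.15])
E
```

```text
t: 17.95
position: [0.5838, -0.0044, 0.1986]
tcp_rot: [-0.508, -0.49, 0.51, -0.491]
wrist_force: [-0.8, 0.0, -2.2]
grip_width: 0.0232
t: 18.65
position: [0.5863, -0.147, 0.1997]
tcp_rot: [0.507, 0.493, -0.507, 0.492]
wrist_force: [-0.5, 0.4, -1.5]
grip_width: 0.0235
t 18.65 pos [ 0.5863 -0.147   0.1997] F [-0.4757  0.3706 -1.5165] w 0.0235 M [ 0.0575 -0.0132 -0.0537]
toolx [-0.0011  0.0014 -1.    ] y [ 0.9996 -0.0287 -0.0011] z [-0.0287 -0.9996 -0.0013] z-axis yaw -91.64714053823293
d [0.331  0.0126 0.2537]
```

```bash
 python3 -m inch '[{"fingers":1,"dx":0,"dy":0.01,"dz":0.1,"spin":0},{"fingers":1,"dx":0,"dy":0.01,"dz":0.25,"spin":0},{"fingers":1,"dx":0.15,"dy":0.01,"dz":0.25,"spin":0},{"fingers":1,"dx":0.3,"dy":0.01,"dz":0.25,"spin":0},{"fingers":1,"dx":0.33,"dy":0.01,"dz":0.25,"spin":0},{"fingers":1,"dx":0.33,"dy":0.01,"dz":0.25,"spin":0},{"fingers":1,"dx":0.33,"dy":0.01,"dz":0.25,"spin":0}]';python3 - <<'E'
from h import *
import cv2
to([.587,-.185,.135])
u=proj("side",[.586,-.185,.077]);print((u[0]-290+.5)*8,(u[1]-130+.5)*8)
im=viewer.snapshot("side")
cv2.imwrite("pics/s16.png",cv2.cvtColor(cv2.resize(im[130:200,290:360],None,fx=8,fy=8,interpolation=cv2.INTER_CUBIC),cv2.COLOR_RGB2BGR))
E
```

```text
t: 19.35
position: [0.5876, -0.1863, 0.1519]
tcp_rot: [0.508, 0.492, -0.507, 0.493]
wrist_force: [0.4, -0.7, -2.8]
grip_width: 0.0231
t 19.35 pos [ 0.5876 -0.1863  0.1519] F [ 0.4409 -0.6651 -2.8294] w 0.0231 M [-0.0124  0.0339  0.0252]
toolx [ 0.0013 -0.0002 -1.    ] y [ 0.9996 -0.0296  0.0013] z [-0.0296 -0.9996  0.0002] z-axis yaw -91.69709047948338
d [ 0.113  -0.0043 -0.0084]
239.69488476297602 287.77255871193915
```

View pics/s16.png

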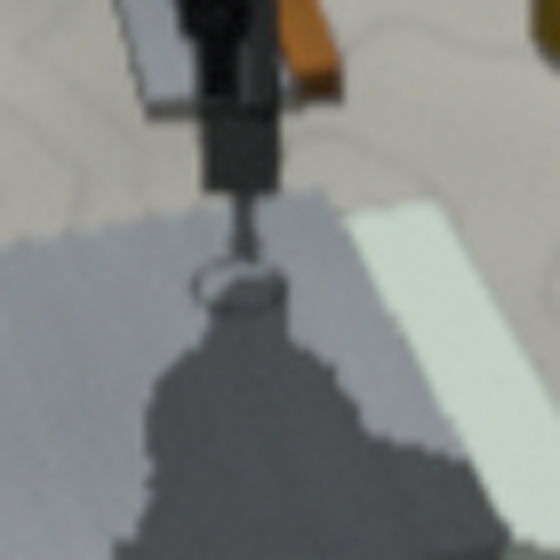

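The ring centre is at (239,286) and the foot's bottom at (243,262), still above the pan but well lined up. I'll take a no-contact force baseline, then descend.

```bash
 python3 -m inch '[{"fingers":1,"dx":0.03,"dy":0,"dz":0,"spin":0},{"fingers":1,"dx":0.03,"dy":0,"dz":0,"spin":0},{"fingers":1,"dx":0.03,"dy":0,"dz":0,"spin":0}]'; for i in 1 2 3 4 ; do python3 -m inch '[{"fingers":1,"dx":0,"dy":0,"dz":0,"spin":0}]' | grep -E "posit|force"; done;  python3 -m inch '[{"fingers":1,"dx":0.02,"dy":0,"dz":0,"spin":0},{"fingers":1,"dx":0.04,"dy":0,"dz":0,"spin":0},{"fingers":1,"dx":0.04,"dy":0,"dz":0,"spin":0}]';for i in 1 2 3 ; do python3 -m inch '[{"fingers":1,"dx":0,"dy":0,"dz":0,"spin":0}]' | grep -E "posit|force"; done
```

```text
t: 19.7
position: [0.5868, -0.1865, 0.1466]
tcp_rot: [0.508, 0.492, -0.508, 0.492]
wrist_force: [-0.1, 1.0, -2.9]
grip_width: 0.0235
position: [0.5869, -0.1866, 0.1466]
wrist_force: [-0.3, 0.3, -2.2]
position: [0.5869, -0.1866, 0.1466]
wrist_force: [0.3, 0.1, -2.0]
position: [0.5868, -0.1866, 0.1465]
wrist_force: [0.0, 0.5, -2.8]
position: [0.5869, -0.1866, 0.1465]
wrist_force: [-0.2, -0.7, -2.4]
t: 20.4
position: [0.5864, -0.1865, 0.1398]
tcp_rot: [-0.507, -0.493, 0.508, -0.492]
wrist_force: [-1.0, -0.0, -2.3]
grip_width: 0.0234
position: [0.5867, -0.1865, 0.1403]
wrist_force: [-0.7, 0.1, -1.4]
position: [0.5869, -0.1865, 0.1405]
wrist_force: [-0.7, 0.3, -2.7]
position: [0.5869, -0.1866, 0.1406]
wrist_force: [-0.1, 0.5, -1.5]
```

Baseline Fz is about -2.4 N. I'll go down in small steps.

```bash
 python3 -m inch '[{"fingers":1,"dx":0.01,"dy":0,"dz":0,"spin":0},{"fingers":1,"dx":0.02,"dy":0,"dz":0,"spin":0}]'| grep -E "posit|force";for i in 1 2 3 ; do python3 -m inch '[{"fingers":1,"dx":0,"dy":0,"dz":0,"spin":0}]' | grep -E "posit|force"; done
python3 - <<'E'
from h import *
import cv2
im=viewer.snapshot("side")
cv2.imwrite("pics/s17.png",cv2.cvtColor(cv2.resize(im[130:200,290:360],None,fx=8,fy=8,interpolation=cv2.INTER_CUBIC),cv2.COLOR_RGB2BGR))
E
```

```text
position: [0.5869, -0.1865, 0.1374]
wrist_force: [-0.0, 0.1, -2.2]
position: [0.5866, -0.1865, 0.1372]
wrist_force: [0.8, 0.8, -2.4]
position: [0.5868, -0.1866, 0.1374]
wrist_force: [0.6, -0.0, -2.1]
position: [0.5868, -0.1865, 0.1375]
wrist_force: [-0.1, -0.0, -2.4]
```

View pics/s17.png

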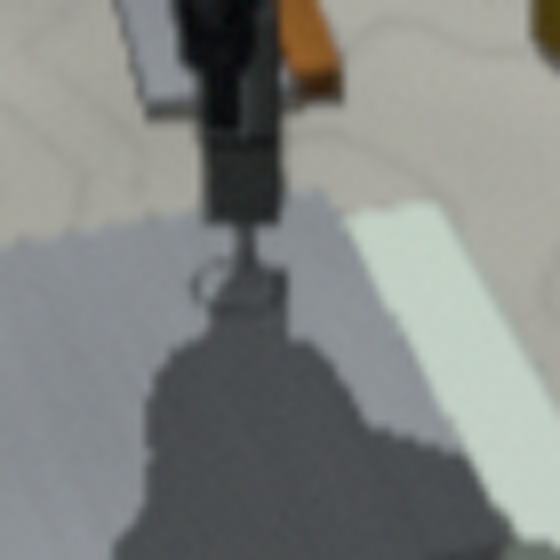

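```bash
for k in 1; do python3 -m inch '[{"fingers":1,"dx":0.01,"dy":0,"dz":0,"spin":0},{"fingers":1,"dx":0.01,"dy":0,"dz":0,"spin":0}]'| grep -E "posit|force";for i in 1 2 3 ; do python3 -m inch '[{"fingers":1,"dx":0,"dy":0,"dz":0,"spin":0}]' | grep -E "force"; done; done;  python3 -m inch '[{"fingers":1,"dx":0.01,"dy":0,"dz":0,"spin":0},{"fingers":1,"dx":0.01,"dy":0,"dz":0,"spin":0}]'| grep -E "posit|force";for i in 1 2 3 ; do python3 -m inch '[{"fingers":1,"dx":0,"dy":0,"dz":0,"spin":0}]' | grep -E "force"; done
```

```text
position: [0.5867, -0.1865, 0.1357]
wrist_force: [-0.4, -0.7, -3.0]
wrist_force: [-0.2, -1.2, -2.6]
wrist_force: [-0.2, -0.4, -1.8]
wrist_force: [-0.2, -0.3, -1.8]
position: [0.5867, -0.1865, 0.1342]
wrist_force: [-0.0, -0.4, -2.6]
wrist_force: [0.0, -0.0, -3.1]
wrist_force: [0.4, 0.0, -2.6]
wrist_force: [-0.9, 0.3, -2.7]
```

```bash
python3 -m inch '[{"fingers":1,"dx":0.01,"dy":0,"dz":0,"spin":0},{"fingers":1,"dx":0.01,"dy":0,"dz":0,"spin":0}]'| grep -E "posit|force";for i in 1 2 3 ; do python3 -m inch '[{"fingers":1,"dx":0,"dy":0,"dz":0,"spin":0}]' | grep -E "force"; done;  python3 -m inch '[{"fingers":1,"dx":0.01,"dy":0,"dz":0,"spin":0},{"fingers":1,"dx":0.01,"dy":0,"dz":0,"spin":0}]'| grep -E "posit|force";for i in 1 2 3 ; do python3 -m inch '[{"fingers":1,"dx":0,"dy":0,"dz":0,"spin":0}]' | grep -E "force"; done
```

```text
position: [0.5867, -0.1865, 0.1327]
wrist_force: [-0.5, 0.2, -1.9]
wrist_force: [0.1, -0.7, -2.3]
wrist_force: [0.8, -0.2, -1.7]
wrist_force: [0.5, -0.1, -2.4]
position: [0.587, -0.1866, 0.1315]
wrist_force: [0.2, 0.4, -0.6]
wrist_force: [-0.2, -0.4, -0.5]
wrist_force: [0.3, 0.3, -0.7]
wrist_force: [-0.1, 0.2, -0.7]
```

Contact: the load changed by +1.75 N. For half stroke I want +4 N, which is Fz about +1.6. That is roughly 4.5 mm more.

```bash
python3 -m inch '[{"fingers":1,"dx":0.01,"dy":0,"dz":0,"spin":0},{"fingers":1,"dx":0.02,"dy":0,"dz":0,"spin":0},{"fingers":1,"dx":0.03,"dy":0,"dz":0,"spin":0},{"fingers":1,"dx":0.03,"dy":0,"dz":0,"spin":0}]'| grep -E "posit|force";for i in 1 2 3 4 5; do python3 -m inch '[{"fingers":1,"dx":0,"dy":0,"dz":0,"spin":0}]' | grep -E "posit|force"; done;python3 - <<'E'
from h import *
import cv2
im=viewer.snapshot("side")
cv2.imwrite("pics/s18.png",cv2.cvtColor(cv2.resize(im[130:200,290:360],None,fx=8,fy=8,interpolation=cv2.INTER_CUBIC),cv2.COLOR_RGB2BGR))
E
```

```text
position: [0.5869, -0.1866, 0.1269]
wrist_force: [-0.4, -0.5, 2.1]
position: [0.5869, -0.1866, 0.1271]
wrist_force: [-0.6, 0.1, 2.2]
position: [0.5869, -0.1866, 0.1271]
wrist_force: [-0.4, -0.4, 2.9]
position: [0.5869, -0.1866, 0.127]
wrist_force: [-0.4, -0.8, 1.6]
position: [0.5869, -0.1866, 0.1271]
wrist_force: [-1.0, 0.2, 1.4]
position: [0.5869, -0.1866, 0.127]
wrist_force: [-0.4, -1.1, 2.6]
```

View pics/s18.png

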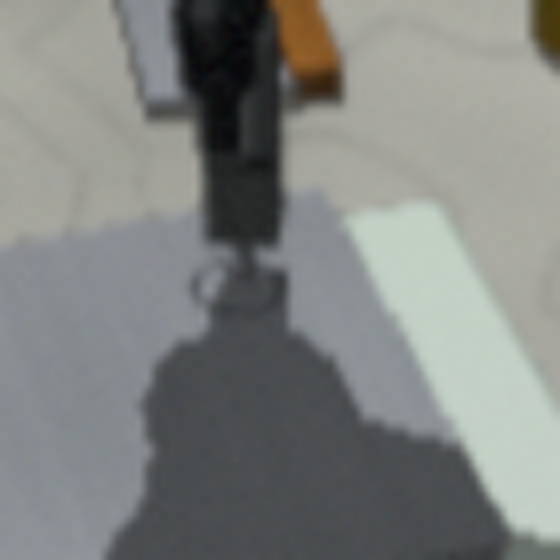

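```bash
python3 - <<'E'
from h import *
import cv2
im=np.clip(viewer.snapshot("side")[155:172,308:332].astype(float)*2.2,0,255).astype(np.uint8)
cv2.imwrite("pics/s19.png",cv2.cvtColor(cv2.resize(im,None,fx=28,fy=28,interpolation=cv2.INTER_CUBIC),cv2.COLOR_RGB2BGR))
im=viewer.snapshot("top")[100:260,170:480]
cv2.imwrite("pics/t19.png",cv2.cvtColor(cv2.resize(im,None,fx=2.5,fy=2.5),cv2.COLOR_RGB2BGR))
f=[status.get_obs()["wrist_force"][2]];print(f)
E
```

```text
[np.float64(2.236883000368699)]
```

View pics/s19.png

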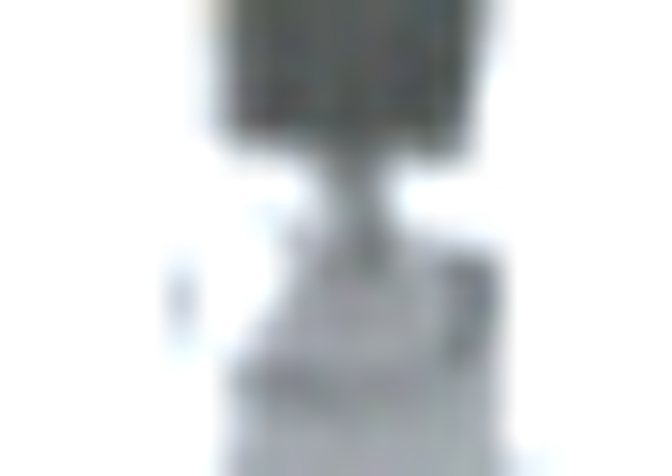

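View pics/t19.png

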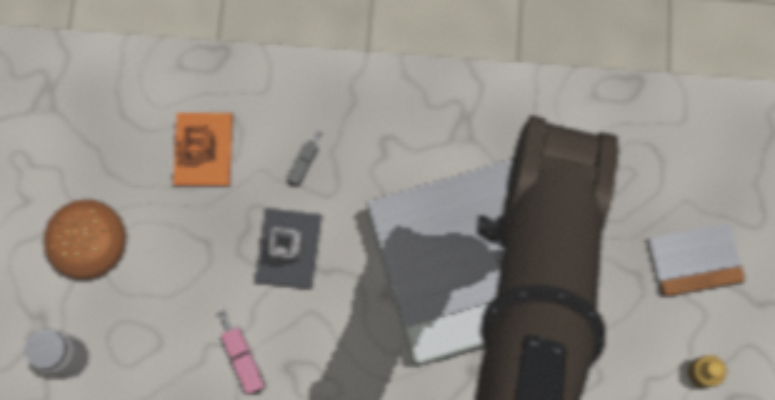

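```bash
python3 - <<'E'
from h import *
px=(308+350/28-.5,155+145/28-.5)
for z in(.104,.105,.106): print(plane("side",px,z)-[0,.012,0])
ring=(308+330/28-.5,155+304/28-.5);print("ring",plane("side",ring,.077))
E
```

```text
[ 0.5835 -0.1927  0.104 ]
[ 0.5834 -0.1914  0.105 ]
[ 0.5833 -0.1901  0.106 ]
ring [ 0.5866 -0.1856  0.077 ]
```

In the side view the foot lies about (-3,-5) mm from the ring centre, inside it but off-centre. I'll lift clear, shift by part of that and press again.

```bash
python3 -m inch '[{"fingers":1,"dx":-0.05,"dy":0,"dz":0,"spin":0},{"fingers":1,"dx":-0.08,"dy":0,"dz":0,"spin":0},{"fingers":1,"dx":-0.08,"dy":0.013,"dz":-0.023,"spin":0},{"fingers":1,"dx":-0.08,"dy":0.013,"dz":-0.023,"spin":0},{"fingers":1,"dx":-0.05,"dy":0.013,"dz":-0.023,"spin":0},{"fingers":1,"dx":-0.03,"dy":0.013,"dz":-0.023,"spin":0},{"fingers":1,"dx":-0.02,"dy":0.013,"dz":-0.023,"spin":0},{"fingers":1,"dx":-0.01,"dy":0.013,"dz":-0.023,"spin":0},{"fingers":1,"dx":-0.003,"dy":0.013,"dz":-0.023,"spin":0},{"fingers":1,"dx":-0.003,"dy":0.013,"dz":-0.023,"spin":0}]';for i in 1 2 3 4 5 6; do python3 -m inch '[{"fingers":1,"dx":0,"dy":0,"dz":0,"spin":0}]' | grep -E "posit|force"; done;python3 - <<'E'
from h import *
import cv2
im=np.clip(viewer.snapshot("side")[140:180,300:340].astype(float)*1.7,0,255).astype(np.uint8)
cv2.imwrite("pics/s20.png",cv2.cvtColor(cv2.resize(im,None,fx=14,fy=14,interpolation=cv2.INTER_CUBIC),cv2.COLOR_RGB2BGR))
E
```

```text
t: 25.3
position: [0.5888, -0.183, 0.1274]
tcp_rot: [-0.508, -0.492, 0.508, -0.492]
wrist_force: [-0.6, 1.0, 1.5]
grip_width: 0.0234
position: [0.5888, -0.183, 0.1275]
wrist_force: [-1.1, 1.3, 1.6]
position: [0.5888, -0.1831, 0.1275]
wrist_force: [-0.7, 1.3, 1.1]
position: [0.5888, -0.183, 0.1275]
wrist_force: [-1.7, 0.7, 1.9]
position: [0.5889, -0.1831, 0.1274]
wrist_force: [-1.3, 1.6, 0.7]
position: [0.5889, -0.1831, 0.1274]
wrist_force: [-1.6, 2.0, 1.7]
position: [0.5889, -0.1831, 0.1274]
wrist_force: [-2.1, 1.6, 2.2]
```

View pics/s20.png

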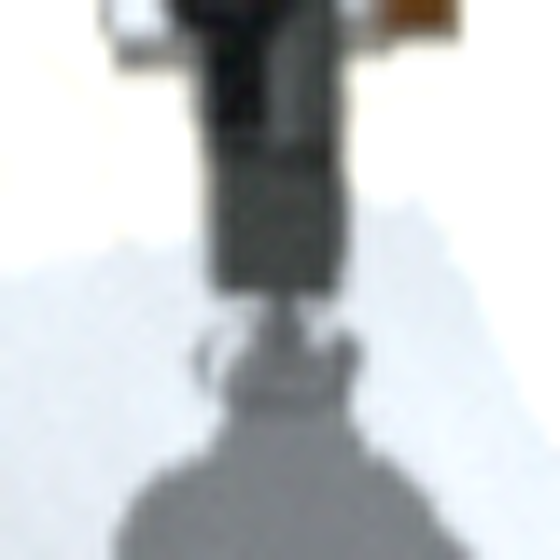

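The gauge axis at column 279 is centred in the ring (columns 202-358) and the housing's edges are upright. The load of about 3.9 N means about 5.8 mm of stroke. I'll hand the job in.

```bash
python3 -c "
from workcell import ctrl
print(ctrl.finish_job())"
```

```text
the job is handed in; nothing more can be done
None
```

I pressed the pan down, then drew the gauge from its stand. I handed the job in at about 26 s with the gauge held upright, its foot in the ring and the plunger about half way in. No verdict was reported.

- **Pan:** I pressed it with closed fingers until it stopped dead, at about 33 N. The reported tool point was 25 mm beyond the real fingertips, so I judged contact by force and picture, not by the reported height.
- **Gauge:** I drew it out along its leaning axis. Since the tool can only spin, I turned the gauge upright in the pads by pushing it lightly (about 11 N at most) against the stand's fixed rim. In the side view its edges are within about 1° of vertical.
- **Position:** After one lift and shift, the gauge is centred in the ring left to right in the side view. In the other direction I corrected about 3.5 mm of an estimated 5 mm and did not measure it again.
- **Push:** The load change is about 3.9 N, or roughly 5.8 mm of the 12 mm stroke, and at most about 7 mm was reached before that. Travel since contact agrees at 5 to 6 mm. About 2 N of sideways force remains at the wrist.
- **Other objects:** In the last top picture I saw no sign that the weight, jar, loaf, scraper or look-alikes had moved. I checked that by eye only.

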